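# Strip the food mixer and stand its utensils in the caddy

## Robot

A 7-joint arm with a two-finger parallel gripper is mounted at the origin on the work surface. World frame = base frame: x ahead of the robot, y to its left, z up, the work surface at z = 0. Lengths are in m, angles in rad, forces in N, time in s.
With the tool pointing down it reaches from about 0.35 to 0.9 m from the base axis. Payload 8.1 kg.
Tool frame: the origin (TCP) lies at the very end of the fingers, on their centre line; the grasp point (between the pads) lies 19 mm behind it; z points along the fingers, x is the direction in which the jaws open and shut, and the axes are right-handed (so a half turn about z gives the same grasp; the last joint's range is limited). The gripper opens to 92 mm and grips with 3 to 60 N. Pads are 19 mm wide; open, the fingers measure 130 mm over their backs; the gripper's body (75 mm by 190 mm) begins 47 mm behind the grasp point.
Start: joints at [-0.103, 0.434, 0.025, 1.573, -0.012, 1.134, -0.075], TCP at [0.625, -0, 0.227] pointing down, gripper open.
Joint ranges: [-2.62, 2.62], [-0.44, 2.09], [-1.27, 1.32], [0.08, 2.57], [-1.32, 4.46], [0.12, 2], [-2.74, 2.74]. Speed limits (rad/s): [2.22, 2.22, 3.01, 3.01, 3.14, 3.14, 3.14].

## Interface

Orientations are given as a rotation vector (axis times angle).
In Python, from cell import status, viewer, arm gives the robot as it stands.
- The arm moves only by the tool jog_arm, never from a script. Its argument "commands" is text: rows parted by semicolons, each of 7 numbers parted by spaces: the closure, from -1 (fully open) to 1 (shut), then the shift along the world's x, y, z normalised to -1 to 1, where 1 is 0.3 m, then the turn, a rotation vector about the world's x, y, z normalised to -1 to 1, where 1 is 2 pi rad. In form: jaw dx dy dz wx wy wz; .... A call has exactly 5 rows; each row shifts and turns the commanded pose from where the row before left it; what a row does not reach is not made up. A row lasts 1/10 s, in which the tool goes at most 50 mm and 8.59 degrees, less where a joint would pass 70% of its speed; a pose out of reach is approached as far as the arm can. A call with a number of a shift or a turn outside -1 to 1 is refused whole. A call with a gripper value outside its range is refused whole. The fingers move at their own pace and stop on an object; "force" is the grip in N (left out, the last holds). Time passes only in rows, so rows that do not move let the fingers close, or fill a call up. It gives the time, the measured TCP pose, the force and the opening at its end, in the units of the state.
- status.observe(): the state, without advancing time (a new reading comes with each control period).
- viewer.get_image(name): name is "scene" or "side" or "wrist"; returns a dict with "pixels" (420x560x3 uint8, red, green, blue), "z_map" (420x560 float32, m along the optical axis (not along the pixel's ray), 0 where there is no reading), "camera_matrix" (3x3 intrinsics, pixels), "k1" (the pictures are not rectified: a ray, as slopes to the right and down, at radius r is drawn at 1 + k1 r^2 times it, then the intrinsics apply), "R" (3x3) and "t" (3): a world point X has camera coordinates R X + t. Camera axes: x right, y down, z forward; pixel columns grow to the right and rows downward; lengths in m; the calibration is good to about 2 mm. A picture is of the moment at which its call begins.
- arm.sign_off(): hands the job in, once; it reports no verdict.
The state is a dict: "clock": time; "joints": joint angles; "dq": joint speeds; "joint_efforts": joint torques, N m; "position": TCP position; "ee_rot": TCP orientation; "force": force on the tool from outside, world axes, zero at the start; "ft_torque": the same for the moment, N m; "width": opening from 0.0 (shut) to 1.0 (fully open).
Only numpy, scipy, OpenCV 4.12 (cv2) and the standard library are available. Lean on these libraries where they do the work, as an engineer would, in place of code of your own. Each camera call takes 0.05 s, during which the arm holds its last target. There are 200 camera calls.

## Task

Strip the food mixer for washing up: unscrew the big hexagonal locking nut from its shaft (it has a left-hand thread, so it loosens clockwise seen from above) and put it in the white tray, then lift the grating disc off the shaft and lay it flat, hub up, on the tray's floor. Stand every loose utensil on the counter upright in the steel caddy, handle down and head up, before or after. Leave the tape, the blue bandage roll and the red-lidded tub where they are.

Things in the scene. Friction and masses are not known exactly. Their poses are not given: they have to be found in the camera images.
- mixer: White round fixed mixer base, 140 mm across, 80 mm high, with an upright steel shaft that does not turn. Origin: centre of underside, z up; grey switch on its -x side. A shoulder carries the disc at z = 90 mm. The shaft is 32 mm across over its coarse left-hand thread (30 mm rise per clockwise turn), which ends at z = 147 mm; the plain 20 mm tip ends at z = 152 mm.
- shaft_top (a point): Centre of the shaft's upper end, 152 mm above the mixer's origin; z up.
- nut: Grey hexagonal ring nut, 48 mm across flats, 16 mm high, 34 mm bore with 3 lugs, 60 g, screwed down on the disc's hub, underside 116 mm above the mixer's origin. Origin: centre of underside, z up; flats face its x and every 60 deg. Clockwise from above it rises 30 mm a turn and stays where left; after 4.2 to 4.6 rad it lifts straight off. Counter-clockwise it jams within 0.3 rad.
- disc: Steel grating disc 108 mm across, 4 mm thick, with a white octagonal hub 48 mm across flats, 26 mm high (flats face its x and every 45 deg), 36 mm bore, 180 g. Origin: centre of underside, z up. It sits loosely on the mixer's shoulder, the shaft through its bore, and may turn there; lift it straight up at least 65 mm to clear the shaft.
- tray: Fixed white open tub, 260 mm (its x) by 180 mm (its y) outside, walls 5 mm thick and 50 mm high, floor 5 mm. Origin: centre of its underside, z up. Room for the disc in one half (along x) and the nut in the other.
- caddy: Fixed open-topped steel cutlery caddy, 56 mm (its x) by 196 mm (its y), 92 mm high, walls and floor 5 mm; two dividers make three compartments in a row along its y, each 46 mm by about 59 mm inside, centred at y = -64, 0 and +64 mm. Origin: centre of its underside, z up.
- tape: Bystander: white roll of tape lying flat, 60 mm across, 24 mm high. Leave alone. Origin: centre of its underside.
- bandage: Bystander: blue bandage roll standing up, 48 mm across, 55 mm high. Leave alone. Origin: centre of its underside.
- tub: Bystander: round wipes tub with a red lid, 80 mm across, 110 mm high. Leave alone. Origin: centre of its underside.
- spatula: Utensil 183 mm long (may be absent) lying on the counter: wooden handle 18 x 18 x 133 mm and a flat thin black blade 50 x 36 mm, 6 mm thick; 60 g. x axis from handle to head, z up as it lies. Origin on its underside: the handle runs from x = -105 to +28 mm, the head on to +78 mm; centre of mass near x = -25 mm.
- spoon: Utensil 183 mm long (may be absent) lying on the counter: wooden handle 18 x 18 x 133 mm and a round flat wooden bowl 36 mm across, 8 mm thick; 60 g. x axis from handle to head, z up as it lies. Origin on its underside: the handle runs from x = -105 to +28 mm, the head on to +78 mm; centre of mass near x = -25 mm.
- brush: Utensil 183 mm long (may be absent) lying on the counter: wooden handle 18 x 18 x 133 mm and a bristle block 50 x 22 mm, 18 mm thick, pale bristles on its underside; 60 g. x axis from handle to head, z up as it lies. Origin on its underside: the handle runs from x = -105 to +28 mm, the head on to +78 mm; centre of mass near x = -25 mm.
- fork: Utensil 183 mm long (may be absent) lying on the counter: wooden handle 18 x 18 x 133 mm and a steel head 32 mm wide with three prongs, 6 mm thick; 60 g. x axis from handle to head, z up as it lies. Origin on its underside: the handle runs from x = -105 to +28 mm, the head on to +78 mm; centre of mass near x = -25 mm.
Not all that is in view belongs to the job. There is more than one size of the nut; the job needs the largest.

How it is judged:
On the way, in this order (a step that is already met when the one before it is completed fails the run):
1. the nut has been screwed up at least 8 mm on the shaft (z of nut in the frame of mixer above 0.124 m and horizontal distance between nut and shaft_top below 0.012 m), for 0.1 s.
2. the nut is in the tray (x of nut in the frame of tray between -0.115 and 0.115 m and y of nut in the frame of tray between -0.075 and 0.075 m and z of nut in the frame of tray between -0.01 and 0.04 m and linear speed of nut below 0.03 m/s), for 0.2 s.
3. the disc lies flat in the tray (x of disc in the frame of tray between -0.09 and 0.09 m and y of disc in the frame of tray between -0.05 and 0.05 m and z of disc in the frame of tray between -0.01 and 0.03 m and angle between disc's own z axis and vertical below 0.2 rad and linear speed of disc below 0.03 m/s), for 0.2 s.
At the end, for the whole second after the job is handed in: The nut lies in the tray; the disc lies flat (within 0.2 rad) on the tray's floor; every utensil present stands in the caddy, handle down, within 0.6 rad of upright; all at rest (all of step 2 and all of step 3 and x of spatula in the frame of caddy between -0.05 and 0.05 m and y of spatula in the frame of caddy between -0.115 and 0.115 m and z of spatula in the frame of caddy between 0.08 and 0.15 m and angle between each of spatula, spoon, brush, fork's own x axis and vertical below 0.6 rad and linear speed of each of spatula, spoon, brush, fork below 0.03 m/s and x of spoon in the frame of caddy between -0.05 and 0.05 m and y of spoon in the frame of caddy between -0.115 and 0.115 m and z of spoon in the frame of caddy between 0.08 and 0.15 m and x of brush in the frame of caddy between -0.05 and 0.05 m and y of brush in the frame of caddy between -0.115 and 0.115 m and z of brush in the frame of caddy between 0.08 and 0.15 m and x of fork in the frame of caddy between -0.05 and 0.05 m and y of fork in the frame of caddy between -0.115 and 0.115 m and z of fork in the frame of caddy between 0.08 and 0.15 m); the robot touches nothing.
It fails at once if the tape is moved by more than 40 mm (distance of tape from where it was at the start of the episode above 0.04 m).
It fails at once if the bandage is moved by more than 40 mm (distance of bandage from where it was at the start of the episode above 0.04 m).
It fails at once if the tub is moved by more than 40 mm (distance of tub from where it was at the start of the episode above 0.04 m).
Of spatula, spoon, brush, fork only 2 to 3 are there at a start; the rules pass over those that are not, and their reading is None.
At some moment in a run one of spatula, spoon, brush, fork may be knocked a few centimetres aside while the robot is not near it.
It also fails if it takes over 210 s, if anything falls off the work surface, if the arm or the gripper's body presses on something with over 40 N, if the wrist force passes 120 N, or if a joint passes its speed limit or range.

## Working session

There is one attempt and no reset: what is moved stays moved. The work goes in short steps, Python scripts to look and compute and a tool call to move; the robot and the scene stay as the last step left them, time stands still between calls to the robot, and variables do not carry over. Pictures are saved under pics/ and viewed, about 12 in all and at most 16, crops included, and the job is handed in when it is done.

Besides the shell and the picture viewer there is one more tool, called after "Emit:" by a JSON object that holds its "fn" and its "kwargs". jog_arm: Moves the arm, as the interface text tells. Scaled input: -1 to 1 covers 0.3 m each way for a shift and 2 pi rad each way for a turn. Its arguments: {"type":"object","properties":{"commands":{"type":"string"},"force":{"type":"number"}},"required":["commands"]}

```bash
ls; mkdir -p pics; cat > h.py <<'E'
import numpy as np, cv2, json
from cell import status, viewer, arm
def grab(n):
    d=viewer.get_image(n); np.savez('pics/'+n+'_last.npz',**{k:np.array(v) for k,v in d.items()}); return d
def save(d,name,crop=None,scale=1):
    im=np.array(d['pixels'])[:,:,::-1]
    if crop: r0,r1,c0,c1=crop; im=im[r0:r1,c0:c1]
    if scale!=1: im=cv2.resize(im,None,fx=scale,fy=scale,interpolation=cv2.INTER_CUBIC)
    cv2.imwrite('pics/'+name+'.png',im)
def cloud(d):
    K=np.array(d['camera_matrix']);k1=float(d['k1']);z=np.array(d['z_map'])
    h,w=z.shape;u,v=np.meshgrid(np.arange(w),np.arange(h))
    D=np.array([k1,0,0,0.]);p=cv2.undistortPointsIter(np.stack([u,v],-1).reshape(-1,1,2).astype(float),K,D,None,None,(3,50,1e-9)).reshape(h,w,2)
    X=np.dstack([p[...,0]*z,p[...,1]*z,z]);R=np.array(d['R']);t=np.array(d['t'])
    W=(X-t)@R; W[z<=0]=np.nan
    return W
def project(d,P):
    R=np.array(d['R']);t=np.array(d['t'])
    return cv2.projectPoints(np.atleast_2d(np.array(P,float)),cv2.Rodrigues(R)[0],t,np.array(d['camera_matrix']),np.array([float(d['k1']),0,0,0]))[0].reshape(-1,2)
def load(n): return dict(np.load('pics/'+n+'_last.npz'))
E
python3 - <<'E'
from h import *
print(status.observe())
for n in('scene','side','wrist'):
    d=grab(n); R=d['R'];t=d['t'];print(n,-np.array(R).T@t,np.array(R)[2],d['k1'])
a=np.array(load('scene')['pixels']);b=np.array(load('side')['pixels'])
save(load('scene'),'s1',scale=1.4);save(load('side'),'d1',scale=1.4)
E
```

```text
pics
{'clock': 0.0, 'joints': array([-0.1026083 ,  0.43520555,  0.02494595,  1.57413232, -0.01161577,
        1.13399536, -0.07511661]), 'dq': array([-1.57859225e-03,  2.08735194e-04, -4.39230528e-04,  2.12547009e-03,
       -4.99409415e-04, -2.89306171e-04,  5.51219572e-05]), 'joint_efforts': array([ 3.89017032e-04, -6.67853522e+01,  9.84863900e-01, -3.14464223e+01,
       -6.05165795e-02,  4.27553023e-02,  1.12382318e-04]), 'position': array([ 6.24468218e-01, -3.28584548e-05,  2.25941864e-01]), 'ee_rot': array([ 3.14147298e+00, -9.52718587e-05, -2.49949149e-03]), 'force': array([ 0.59359267, -0.26440494,  0.3166812 ]), 'ft_torque': array([ 0.02607794,  0.04164642, -0.00181577]), 'width': 0.9975434744914906}
scene [0.97869056 0.74965027 0.85803718] [-0.3419681  -0.64869526 -0.67989137] -0.10767164547664196
side [0.04819031 0.73348002 0.83258731] [ 0.45941456 -0.62331957 -0.63278035] 0.07135315273424937
wrist [0.62433765 0.06920099 0.38445895] [-0.00214621 -0.25814353 -0.96610419] -0.02798515726995468
```

View pics/s1.png

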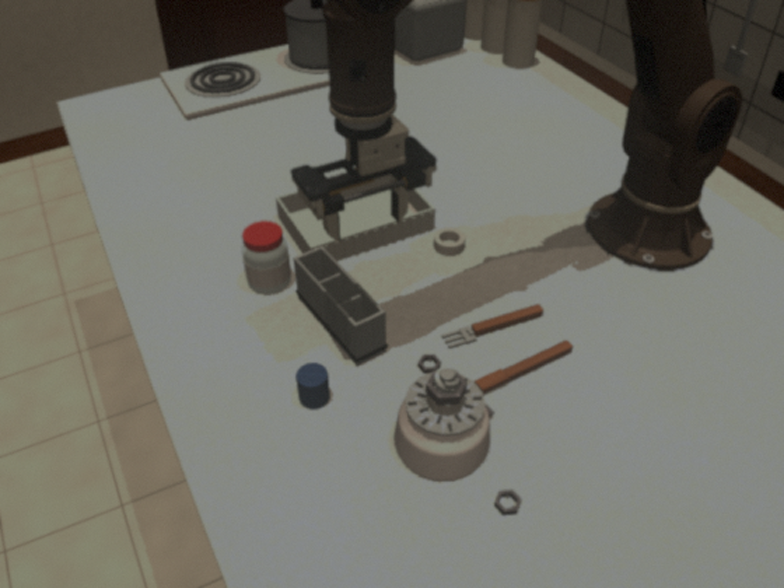

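View pics/d1.png

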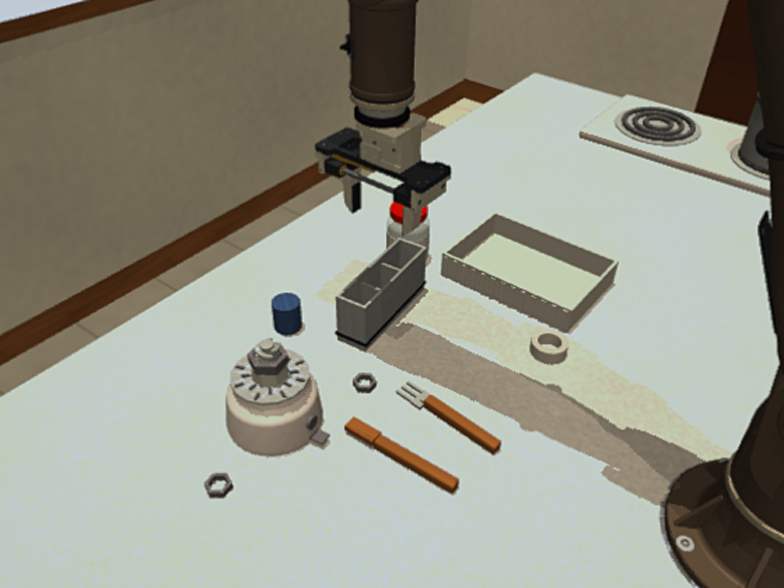

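```bash
python3 - <<'E'
from h import *
px=0.0013;H=int(0.75/px);Wd=int(0.95/px)
M=np.zeros((H,Wd,3),np.uint8);Z=np.full((H,Wd),-1.)
for n in('scene','side'):
    d=load(n);W=cloud(d).reshape(-1,3);c=d['pixels'].reshape(-1,3)[:,::-1]
    c=c if n=='side' else np.clip(c*1.3,0,255).astype(np.uint8)
    ok=np.isfinite(W[:,0])&(W[:,2]<0.17)&(W[:,2]>-.05);W=W[ok];c=c[ok]
    for k in np.argsort(W[:,2]):
        x,y,z=W[k];r=int((0.95-x)/px);q=int((0.55-y)/px)
        if 0<=r<H-1 and 0<=q<Wd-1:
            s=Z[r:r+2,q:q+2]<z-0.002
            M[r:r+2,q:q+2][s]=c[k];Z[r:r+2,q:q+2][s]=z
cv2.imwrite('pics/top.png',M)
np.save('pics/top_z.npy',Z)
E
```

```text
(no output)
```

View pics/top.png

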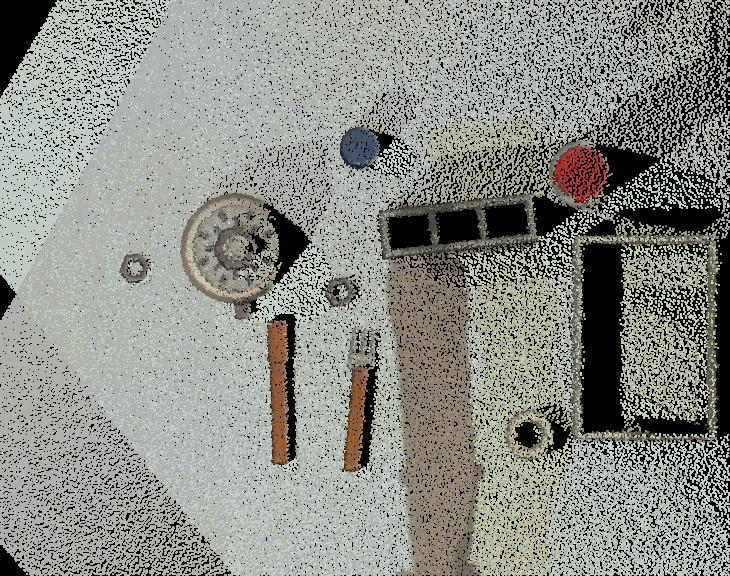

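```bash
cat >> h.py <<'E'
from scipy.optimize import least_squares
def circ(P,r=None,loss='soft_l1'):
    c0=P.mean(0)
    if r is None: f=lambda p:np.hypot(P[:,0]-p[0],P[:,1]-p[1])-p[2]; p0=[*c0,.05]
    else: f=lambda p:np.hypot(P[:,0]-p[0],P[:,1]-p[1])-r; p0=c0
    s=least_squares(f,p0,loss=loss,f_scale=.001); return s.x, np.sqrt(np.mean(s.fun**2))
def near(W,c,r,z0,z1):
    P=W.reshape(-1,3);P=P[np.isfinite(P[:,0])]
    return P[(np.hypot(P[:,0]-c[0],P[:,1]-c[1])<r)&(P[:,2]>z0)&(P[:,2]<z1)]
E
python3 - <<'E'
from h import *
C={n:cloud(load(n)) for n in('scene','side')}
for n,W in C.items():
    m=(.628,.243)
    P=near(W,m,.08,.02,.07);print(n,'body',circ(P[:,:2],.07))
    T=near(W,m,.02,.143,.16);print(' tip',len(T),circ(T[:,:2]) if len(T)>5 else 0,T[:,2].max() if len(T) else 0)
    N=near(W,m,.032,.122,.136);print(' nut',np.percentile(N[:,2],[50,95]))
    for nm,c in(('tray',(.511,-.29)),('caddy',(.65,-.045))):
        P=near(W,c,.17 if nm=='tray' else .115,*((.04,.06) if nm=='tray' else (.08,.1)))
        r=cv2.minAreaRect(P[:,:2].astype(np.float32)*1000);print(nm,r,np.median(P[:,2]))
    S=load(n)['pixels'].reshape(-1,3).astype(int);Wf=W.reshape(-1,3)
    w=(S[:,0]>S[:,2]*2)&(S[:,0]>60)&(Wf[:,2]<.03)&(Wf[:,2]>0.003)&(abs(Wf[:,0]-.45)<.15)
    for nm,c in(('brush',(.44,.188)),('fork',(.41,.085))):
        P=Wf[w&(np.hypot(Wf[:,0]-c[0],Wf[:,1]-c[1])<.13)&(abs(Wf[:,1]-c[1])<.045)]
        T=P[P[:,2]>np.percentile(P[:,2],90)-.004]
        r=cv2.minAreaRect(T[:,:2].astype(np.float32)*1000);print(nm,len(T),r,np.median(T[:,2]))
E
```

```text
scene body (array([0.62522811, 0.23691962]), np.float64(0.00502798394730677))
 tip 166 (array([0.62909298, 0.2437244 , 0.00991807]), np.float64(0.0038701058938609037)) 0.15541605762028896
 nut [0.13140563 0.13453595]
tray ((512.862548828125, -288.06219482421875), (191.9998779296875, 267.0191650390625), 88.44483947753906) 0.04751940545813506
caddy ((657.6729736328125, -46.254188537597656), (58.40229797363281, 201.09254455566406), 6.810091018676758) 0.08989115768091503
brush 193 ((444.6232604980469, 189.6260986328125), (173.9793243408203, 16.50606918334961), 0.2425822913646698) 0.018341398725948862
fork 120 ((409.57879638671875, 89.16525268554688), (12.210739135742188, 121.7757568359375), 83.78165435791016) 0.01842813274908222
side body (array([0.63225364, 0.24004846]), np.float64(0.004995764100123168))
 tip 140 (array([0.62568905, 0.24508414, 0.009149  ]), np.float64(0.003825959779746579)) 0.15524693789206973
 nut [0.13091397 0.13467421]
tray ((511.29608154296875, -288.5999755859375), (190.34912109375, 264.0188903808594), 89.66552734375) 0.04696194969089053
caddy ((655.8798828125, -45.11425018310547), (58.924617767333984, 202.98147583007812), 6.737651348114014) 0.08909679150815995
brush 626 ((439.705322265625, 188.91064453125), (181.4222869873047, 22.571369171142578), 1.894126534461975) 0.018230210583549282
fork 368 ((403.5533447265625, 89.1766357421875), (18.432388305664062, 131.6278533935547), 84.93580627441406) 0.018153820059912684
```

Emit:
{"fn": "jog_arm", "kwargs": {"commands": "-1 0 0.162 0.05 0 0 0; -1 0 0.162 0.05 0 0 0; -1 0 0.162 0.05 0 0 0; -1 0 0.162 0.05 0 0 0; -1 0 0.162 0.05 0 0 0"}}

```text
clock: 0.65
position: [0.6246, 0.2406, 0.3009]
ee_rot: [3.141, -0.0, -0.0]
force: [0.2, -0.0, 0.1]
width: 1.002
```

Emit:
{"fn": "jog_arm", "kwargs": {"commands": "-1 0 0 0 0 0 0; -1 0 0 0 0 0 0; -1 0 0 0 0 0 0; -1 0 0 0 0 0 0; -1 0 0 0 0 0 0"}}

```text
clock: 1.15
position: [0.6253, 0.2372, 0.3002]
ee_rot: [3.141, -0.004, -0.0]
force: [0.8, 0.8, 0.4]
width: 1.001
```

```bash
python3 - <<'E'
from h import *
d=grab('wrist');save(d,'w1',scale=1.2)
W=cloud(d);s=status.observe();print(s['position'],s['joints'])
m=(.628,.242)
T=near(W,m,.02,.146,.16);print('tip',len(T),circ(T[:,:2]),T[:,:2].mean(0),np.median(T[:,2]))
N=near(W,m,.035,.126,.137);print(len(N),np.median(N[:,2]),cv2.minAreaRect(N[:,:2].astype(np.float32)*1000),N[:,:2].mean(0))
D=near(W,m,.06,.091,.098);print('disc',circ(D[:,:2]),len(D))
# hex yaw: extent along direction minimal => flat normal
c=N[:,:2]
for a in range(0,60,5):
    e=[np.ptp(np.percentile(c@[np.cos(np.radians(a+k)),np.sin(np.radians(a+k))],[0.5,99.5])) for k in(0,60,120)];print(a,np.round(np.array(e)*1000,1),end=';')
print(project(d,[[.628,.242,.132]]))
E
```

```text
[0.62521626 0.23753199 0.30036149] [-0.43281573  0.46709794 -0.01647459  1.3375411   0.00793037  1.33733666
 -0.45124005]
tip 477 (array([0.62733637, 0.24289856, 0.00864072]), np.float64(0.0038470921461890013)) [0.62730541 0.24300921] 0.15179264869737538
954 0.1325218588101305 ((627.293701171875, 242.71702575683594), (48.084259033203125, 54.36861801147461), 6.816531658172607) [0.62710144 0.24449505]
disc (array([0.62731443, 0.24081598, 0.04343268]), np.float64(0.007688109625434947)) 4758
0 [48.6 49.  49. ];5 [47.8 47.9 47.9];10 [48.  48.5 48.4];15 [49.2 49.7 49.7];20 [50.5 50.9 51. ];25 [51.2 51.5 51.6];30 [51.6 52.  52.2];35 [51.9 52.4 52.4];40 [51.9 52.4 52.4];45 [51.4 51.9 52. ];50 [50.9 51.3 51.1];55 [50.1 50.  50. ];[[286.93945176 198.88940126]]
```

View pics/w1.png

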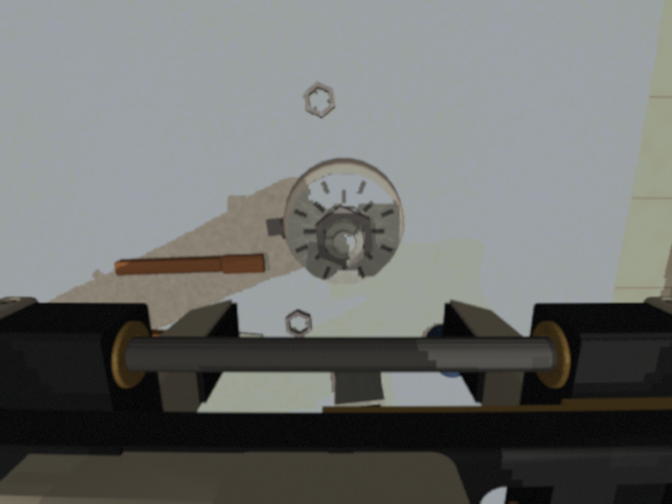

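Emit:
{"fn": "jog_arm", "kwargs": {"commands": "-1 0.007 0.018 0 0 0 0.0234; -1 0 0 0 0 0 0.0234; -1 0 0 0 0 0 0.0234; -1 0 0 0 0 0 0.0234; -1 0 0 0 0 0 0.0234"}}

```text
clock: 1.7
position: [0.6272, 0.2436, 0.3004]
ee_rot: [2.929, 1.136, -0.0]
force: [-0.3, 0.1, -0.3]
width: 1.0
```

Emit:
{"fn": "jog_arm", "kwargs": {"commands": "-1 0 0 0 0 0 0.0234; -1 0 0 0 0 0 0.0234; -1 0 0 0 0 0 0.0234; -1 0 0 0 0 0 0.0234; -1 0 0 0 0 0 0.0234"}}

```text
clock: 2.2
position: [0.6273, 0.2435, 0.3004]
ee_rot: [2.325, 2.113, -0.0]
force: [-0.6, -0.6, -0.8]
width: 1.0
```

Emit:
{"fn": "jog_arm", "kwargs": {"commands": "-1 0 0 0 0 0 0.0234; -1 0 0 0 0 0 0.0234; -1 0 0 0 0 0 0.0234; -1 0 0 0 0 0 0.0234; -1 0 0 0 0 0 0.0234"}}

```text
clock: 2.7
position: [0.6273, 0.2435, 0.3005]
ee_rot: [1.411, 2.807, -0.0]
force: [0.1, 0.2, 0.2]
width: 1.005
```

Emit:
{"fn": "jog_arm", "kwargs": {"commands": "-1 0 0 0 0 0 0; -1 0 0 0 0 0 0; -1 0 0 0 0 0 0; -1 0 0 0 0 0 0; -1 0 0 0 0 0 0"}}

```text
clock: 3.2
position: [0.6271, 0.2444, 0.3005]
ee_rot: [1.419, 2.803, 0.0]
force: [0.3, -0.6, -0.2]
width: 1.0
```

```bash
cat >> h.py <<'E'
from scipy.spatial.transform import Rotation as Ro
def st():
    s=status.observe();R=Ro.from_rotvec(s['ee_rot']).as_matrix()
    print('t',round(s['clock'],2),'p',np.round(s['position'],4),'q',np.round(s['joints'],2),'F',np.round(s['force'],1),'w',round(s['width'],3),'yaw',round(np.degrees(np.arctan2(R[1,0],R[0,0])),1),'zt',np.round(R[:,2],3),'rot',np.round(s['ee_rot'],3))
    return s
E
python3 -c "
from h import *
st()
d=grab('wrist');W=cloud(d);m=(.628,.242)
T=near(W,m,.02,.146,.16);print('tip',len(T),circ(T[:,:2]),T[:,:2].mean(0))
N=near(W,m,.035,.126,.137);print(len(N),np.median(N[:,2]),cv2.minAreaRect(N[:,:2].astype(np.float32)*1000))"
```

```text
t 3.2 p [0.6271 0.2444 0.3005] q [-0.16  0.52 -0.49  1.3   0.24  1.38  1.57] F [ 0.3 -0.6 -0.2] w 1.0 yaw 126.3 zt [ 0. -0. -1.] rot [1.419 2.803 0.   ]
tip 485 (array([0.62742375, 0.24279225, 0.00878264]), np.float64(0.0038781348442789155)) [0.62728421 0.24269844]
936 0.13248394847085718 ((628.1438598632812, 242.95135498046875), (54.98522186279297, 47.632938385009766), 37.033836364746094)
```

Emit:
{"fn": "jog_arm", "kwargs": {"commands": "-1 0 -0.005 -0.15 0 0 0.0005; -1 0 0 -0.15 0 0 0; -1 0 0 -0.15 0 0 0; -1 0 0 -0.1 0 0 0; -1 0 0 -0.055 0 0 0"}}

```text
clock: 3.75
position: [0.6256, 0.2418, 0.1156]
ee_rot: [-1.413, -2.803, 0.005]
force: [-0.0, 0.3, -0.1]
width: 1.003
```

Emit:
{"fn": "jog_arm", "kwargs": {"commands": "-1 0 0 0 0 0 0; -1 0 0 0 0 0 0; 1 0 0 0 0 0 0; 1 0 0 0 0 0 0; 1 0 0 0 0 0 0", "force": 30}}

```text
clock: 4.25
position: [0.6276, 0.243, 0.1201]
ee_rot: [1.413, 2.805, 0.002]
force: [-0.5, 0.2, 0.8]
width: 0.79
```

Emit:
{"fn": "jog_arm", "kwargs": {"commands": "1 0 0 0 0 0 0; 1 0 0 0 0 0 0; 1 0 0 0 0 0 0; 1 0 0 0 0 0 0; 1 0 0 0 0 0 0"}}

```text
clock: 4.75
position: [0.6271, 0.2427, 0.119]
ee_rot: [1.413, 2.806, -0.0]
force: [-0.8, -0.4, 2.1]
width: 0.521
```

```bash
python3 -c "
from h import *
st()"
```

```text
t 4.75 p [0.6271 0.2427 0.119 ] q [-0.16  0.65 -0.46  1.54  0.32  1.03  1.5 ] F [-0.8 -0.4  2.1] w 0.521 yaw 126.5 zt [ 0. -0. -1.] rot [ 1.413  2.806 -0.   ]
```

Emit:
{"fn": "jog_arm", "kwargs": {"commands": "1 0 0 0.00225 0 0 -0.0225; 1 0 0 0.00225 0 0 -0.0225; 1 0 0 0.00225 0 0 -0.0225; 1 0 0 0.00225 0 0 -0.0225; 1 0 0 0.00225 0 0 -0.0225"}}

```text
clock: 5.25
position: [0.627, 0.2427, 0.1222]
ee_rot: [-2.303, -2.136, 0.0]
force: [-0.8, -0.5, -0.9]
width: 0.515
```

Emit:
{"fn": "jog_arm", "kwargs": {"commands": "1 0 0 0.00225 0 0 -0.0225; 1 0 0 0.00225 0 0 -0.0225; 1 0 0 0.00225 0 0 -0.0225; 1 0 0 0.00225 0 0 -0.0225; 1 0 0 0.00225 0 0 -0.0225"}}

```text
clock: 5.75
position: [0.627, 0.243, 0.1256]
ee_rot: [-2.9, -1.208, 0.0]
force: [-0.0, 0.8, 0.3]
width: 0.521
```

```bash
python3 -c "
from h import *
s=st();print(s['ft_torque'])"
```

```text
t 5.75 p [0.627  0.243  0.1256] q [-0.38  0.6  -0.11  1.55  0.07  0.99  0.28] F [-0.   0.8  0.3] w 0.521 yaw 45.2 zt [-0.  0. -1.] rot [-2.9   -1.208  0.   ]
[ 0.14970538 -0.09290244  0.0341128 ]
```

Emit:
{"fn": "jog_arm", "kwargs": {"commands": "1 0 0 0.00225 0 0 -0.0225; 1 0 0 0.00225 0 0 -0.0225; 1 0 0 0.00225 0 0 -0.0225; 1 0 0 0.00225 0 0 -0.0225; 1 0 0 0.00225 0 0 -0.0225"}}

```text
clock: 6.25
position: [0.6273, 0.2433, 0.1291]
ee_rot: [-3.138, -0.129, -0.001]
force: [0.7, 1.6, -0.6]
width: 0.519
```

Emit:
{"fn": "jog_arm", "kwargs": {"commands": "1 0 0 0.00225 0 0 -0.0225; 1 0 0 0.00225 0 0 -0.0225; 1 0 0 0.00225 0 0 -0.0225; 1 0 0 0.00225 0 0 -0.0225; 1 0 0 0.00225 0 0 -0.0225"}}

```text
clock: 6.75
position: [0.6277, 0.2436, 0.1327]
ee_rot: [-2.989, 0.964, -0.002]
force: [2.5, 2.1, -1.1]
width: 0.518
```

Emit:
{"fn": "jog_arm", "kwargs": {"commands": "1 0 0 0.00225 0 0 -0.0225; 1 0 0 0.00225 0 0 -0.0225; 1 0 0 0.00225 0 0 -0.0225; 1 0 0 0.00225 0 0 -0.0225; 1 0 0 0.00225 0 0 -0.0225"}}

```text
clock: 7.25
position: [0.6282, 0.2434, 0.1362]
ee_rot: [-2.469, 1.939, -0.002]
force: [3.8, 1.1, -1.6]
width: 0.519
```

```bash
python3 -c "
from h import *
s=st();print(s['ft_torque'])"
```

```text
t 7.25 p [0.6282 0.2434 0.1362] q [-0.73  0.62  0.44  1.58 -0.3   1.02 -1.53] F [ 3.8  1.1 -1.6] w 0.519 yaw -76.3 zt [ 0.002  0.001 -1.   ] rot [-2.469e+00  1.939e+00 -2.000e-03]
[ 0.17108873 -0.86355412  0.04031394]
```

Emit:
{"fn": "jog_arm", "kwargs": {"commands": "1 -0.001 0 0.00225 0 0 -0.0225; 1 -0.001 0 0.00225 0 0 -0.0225; 1 0 0 0.00225 0 0 -0.0225; 1 0 0 0.00225 0 0 -0.0225; 1 0 0 0.00225 0 0 -0.0225"}}

```text
clock: 7.75
position: [0.628, 0.2428, 0.1395]
ee_rot: [-1.645, 2.673, -0.003]
force: [5.9, -0.2, -2.7]
width: 0.518
```

Emit:
{"fn": "jog_arm", "kwargs": {"commands": "1 0 0 0.00225 0 0 -0.0225; 1 0 0 0.00225 0 0 -0.0225; 1 0 0 0.00225 0 0 -0.0225; 1 0 0 0.01 0 0 0; 1 0 0 0.01 0 0 0"}}

```text
clock: 8.25
position: [0.6274, 0.2423, 0.1471]
ee_rot: [-1.054, 2.958, -0.003]
force: [2.6, -1.0, -2.2]
width: 0.52
```

```bash
python3 -c "
from h import *
s=st();print(s['ft_torque'])"
```

```text
t 8.25 p [0.6274 0.2423 0.1471] q [-0.9   0.67  0.75  1.58 -0.5   1.09 -2.48] F [ 2.6 -1.  -2.2] w 0.52 yaw -140.8 zt [ 0.002 -0.001 -1.   ] rot [-1.054  2.958 -0.003]
[-0.08396205 -0.5874476   0.01607943]
```

Emit:
{"fn": "jog_arm", "kwargs": {"commands": "1 0 0 0.03 0 0 0; 1 0 0 0.1 0 0 0; 1 0 0 0.12 0 0 0; 1 0 0 0.12 0 0 0; 1 0 0 0.12 0 0 0"}}

```text
clock: 8.75
position: [0.6258, 0.2429, 0.2962]
ee_rot: [1.055, -2.958, -0.001]
force: [0.9, 0.1, -0.2]
width: 0.52
```

Emit:
{"fn": "jog_arm", "kwargs": {"commands": "1 -0.01 -0.15 0 0 0 0.014; 1 -0.01 -0.15 0 0 0 0.014; 1 -0.01 -0.15 0 0 0 0.014; 1 -0.01 -0.15 0 0 0 0.014; 1 -0.01 -0.15 0 0 0 0.014"}}

```text
clock: 9.25
position: [0.6108, 0.0164, 0.2949]
ee_rot: [-1.681, 2.654, 0.001]
force: [0.5, -0.1, -0.5]
width: 0.523
```

Emit:
{"fn": "jog_arm", "kwargs": {"commands": "1 -0.01 -0.15 0 0 0 0.014; 1 -0.01 -0.15 0 0 0 0.014; 1 -0.01 -0.15 0 0 0 0.014; 1 -0.01 -0.15 0 0 0 0.014; 1 -0.01 -0.15 0 0 0 0.014"}}

```text
clock: 9.75
position: [0.596, -0.2085, 0.2949]
ee_rot: [-2.219, 2.223, 0.001]
force: [0.3, 0.2, -0.5]
width: 0.519
```

Emit:
{"fn": "jog_arm", "kwargs": {"commands": "1 -0.01 -0.13 0 0 0 0; 1 -0.01 -0.13 0 0 0 0; 1 0 0 0 0 0 0; 1 0 0 0 0 0 0; 1 0 0 0 0 0 0"}}

```text
clock: 10.25
position: [0.5909, -0.2837, 0.2943]
ee_rot: [-2.216, 2.226, 0.001]
force: [-0.1, 1.3, -1.2]
width: 0.522
```

```bash
python3 -c "
from h import *
s=st()
d=grab('wrist')
W=cloud(d);P=near(W,(.512,-.288),.12,-.01,.015);print(np.median(P[:,2]),len(P))
d=grab('side');save(d,'d2',crop=(100,300,200,480),scale=2)"
```

```text
t 10.25 p [ 0.5909 -0.2837  0.2943] q [-0.05  0.49  0.67  1.43 -0.31  1.33 -0.94] F [-0.1  1.3 -1.2] w 0.522 yaw -90.3 zt [ 0.     0.001 -1.   ] rot [-2.216e+00  2.226e+00  1.000e-03]
0.005544846300633737 11261
```

View pics/d2.png

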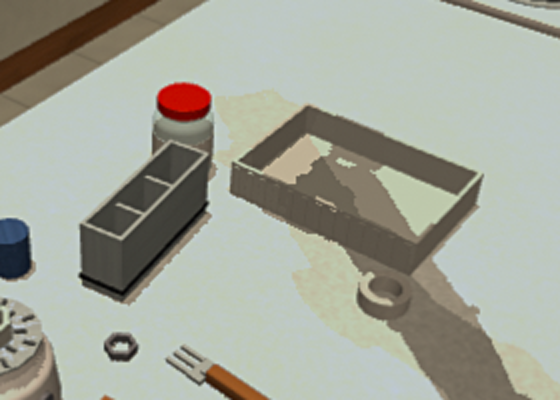

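Emit:
{"fn": "jog_arm", "kwargs": {"commands": "1 0 -0.005 -0.15 0 0 0; 1 0 0 -0.15 0 0 0; 1 0 0 -0.15 0 0 0; 1 0 0 -0.15 0 0 0; 1 0 0 -0.15 0 0 0"}}

```text
clock: 10.85
position: [0.5912, -0.285, 0.0678]
ee_rot: [-2.216, 2.225, -0.0]
force: [0.9, 0.4, -0.4]
width: 0.518
```

Emit:
{"fn": "jog_arm", "kwargs": {"commands": "1 0 0 -0.1 0 0 0; 1 0 0 -0.05 0 0 0; 1 0 0 -0.03 0 0 0; 1 0 0 0 0 0 0; 1 0 0 0 0 0 0"}}

```text
clock: 11.35
position: [0.5916, -0.2872, 0.0168]
ee_rot: [-2.214, 2.228, -0.003]
force: [0.7, -0.1, -0.4]
width: 0.514
```

```bash
python3 -c "
from h import *
s=st()"
```

```text
t 11.35 p [ 0.5916 -0.2872  0.0168] q [ 0.05  0.76  0.52  1.71 -0.49  0.8  -0.79] F [ 0.7 -0.1 -0.4] w 0.514 yaw -90.4 zt [ 0.002 -0.001 -1.   ] rot [-2.214  2.228 -0.003]
```

Emit:
{"fn": "jog_arm", "kwargs": {"commands": "1 0 0 -0.012 0 0 0; 1 0 0 -0.01 0 0 0; 1 0 0 0 0 0 0; -0.4 0 0 0 0 0 0; -0.4 0 0 0 0 0 0"}}

```text
clock: 11.85
position: [0.5906, -0.2869, 0.0089]
ee_rot: [-2.214, 2.228, -0.001]
force: [0.8, 0.2, -0.3]
width: 0.645
```

Emit:
{"fn": "jog_arm", "kwargs": {"commands": "-0.4 0 0 0 0 0 0; -0.4 0 0 0 0 0 0; -0.4 0 0 0.05 0 0 0; -0.4 0 0 0.1 0 0 0; -0.4 0 0 0.15 0 0 0"}}

```text
clock: 12.35
position: [0.5892, -0.286, 0.0986]
ee_rot: [2.213, -2.227, -0.005]
force: [0.5, -0.1, -0.6]
width: 0.7
```

Emit:
{"fn": "jog_arm", "kwargs": {"commands": "-0.6 0 0 0.15 0 0 0; -0.6 0 0 0.15 0 0 0; -0.6 0 0 0.15 0 0 0; -0.6 0 0 0.15 0 0 0; -0.6 0 0 0.02 0 0 0"}}

```text
clock: 12.85
position: [0.592, -0.2888, 0.2922]
ee_rot: [-2.211, 2.227, -0.015]
force: [-0.6, -0.2, 0.3]
width: 0.799
```

Emit:
{"fn": "jog_arm", "kwargs": {"commands": "-1 0.01 0.15 0 0 0 0; -1 0.01 0.15 0 0 0 0; -1 0.01 0.15 0 0 0 0; -1 0.01 0.15 0 0 0 0; -1 0.01 0.15 0 0 0 0"}}

```text
clock: 13.35
position: [0.605, -0.0602, 0.2852]
ee_rot: [-2.214, 2.229, -0.0]
force: [0.5, -0.5, -0.5]
width: 0.997
```

Emit:
{"fn": "jog_arm", "kwargs": {"commands": "-1 0.01 0.15 0 0 0 0; -1 0.01 0.15 0 0 0 0; -1 0.01 0.15 0 0 0 0; -1 0.01 0.15 0 0 0 0; -1 0.01 0.15 0 0 0 0"}}

```text
clock: 13.85
position: [0.6201, 0.1648, 0.2853]
ee_rot: [-2.214, 2.229, -0.0]
force: [0.8, 0.2, 0.1]
width: 0.998
```

Emit:
{"fn": "jog_arm", "kwargs": {"commands": "-1 0.01 0.15 0 0 0 0; -1 0 0.1 0 0 0 0; -1 0 0 0 0 0 0; -1 0 0 0 0 0 0; -1 0 0 0 0 0 0"}}

```text
clock: 14.35
position: [0.6237, 0.2364, 0.2851]
ee_rot: [2.212, -2.231, 0.001]
force: [-0.7, -0.2, 0.1]
width: 0.997
```

```bash
python3 - <<'E'
from h import *
s=st()
d=grab('wrist');save(d,'w2',scale=1.2)
W=cloud(d);m=(.6273,.2428)
T=near(W,m,.02,.146,.16);print('tip',len(T),circ(T[:,:2]),T[:,:2].mean(0))
N=near(W,m,.033,.111,.121);c=N[:,:2]-m;print(len(N),np.median(N[:,2]),N[:,:2].mean(0),cv2.minAreaRect(N[:,:2].astype(np.float32)*1000))
for a in range(0,45,3):
    e=[np.ptp(np.percentile(c@[np.cos(np.radians(a+k)),np.sin(np.radians(a+k))],[1,99])) for k in(0,45,90,135)];print(a,np.round(np.array(e)*1000,1),end=';')
g=grab('side');Wn=cloud(g);Q=near(Wn,(.59,-.287),.04,.012,.03);print('nut in tray',len(Q),Q.mean(0))
E
```

```text
t 14.35 p [0.6237 0.2364 0.2851] q [-0.81  0.51  0.6   1.41 -0.29  1.31 -1.78] F [-0.7 -0.2  0.1] w 0.997 yaw -90.5 zt [ 0.    -0.001 -1.   ] rot [ 2.212e+00 -2.231e+00  1.000e-03]
tip 533 (array([0.62754815, 0.24275168, 0.00872512]), np.float64(0.003820272844080788)) [0.62763739 0.24280065]
662 0.11655570496982409 [0.63288784 0.24234089] ((627.2107543945312, 242.59527587890625), (47.648162841796875, 47.56001663208008), 89.13481140136719)
0 [46.9 47.2 47.4 47.6];3 [46.8 47.1 47.6 47.5];6 [47.2 47.4 47.8 47.7];9 [47.7 47.6 48.2 48. ];12 [48.1 47.8 48.5 48. ];15 [48.4 47.9 48.6 48.2];18 [48.5 48.1 48.7 48.3];21 [48.6 48.2 48.8 48.5];24 [48.5 48.2 48.8 48.3];27 [48.4 48.1 48.6 48.3];30 [48.3 48.1 48.7 48.2];33 [48.1 48.  48.5 47.8];36 [47.6 47.7 48.2 47.4];39 [47.4 47.6 48.  47. ];42 [47.1 47.5 47.8 46.9];nut in tray 175 [ 0.58774162 -0.28119806  0.01845029]
```

View pics/w2.png

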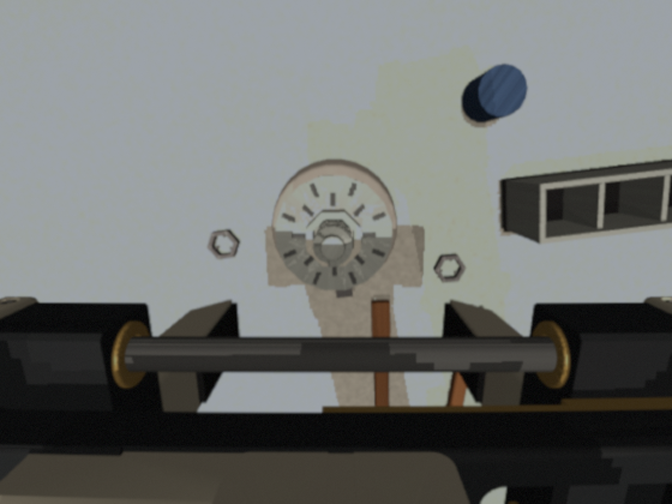

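Emit:
{"fn": "jog_arm", "kwargs": {"commands": "-1 0.013 0.021 0 0 0 0.0025; -1 0 0 -0.1 0 0 0; -1 0 0 -0.15 0 0 0; -1 0 0 -0.15 0 0 0; -1 0 0 -0.1 0 0 0"}}

```text
clock: 14.95
position: [0.6264, 0.2443, 0.1316]
ee_rot: [2.23, -2.209, -0.002]
force: [0.3, 0.5, -1.1]
width: 1.003
```

Emit:
{"fn": "jog_arm", "kwargs": {"commands": "-1 0 0 -0.07 0 0 0; -1 0 0 -0.045 0 0 0; -1 0 0 0 0 0 0; 1 0 0 0 0 0 0; 1 0 0 0 0 0 0", "force": 40}}

```text
clock: 15.45
position: [0.6285, 0.2448, 0.1017]
ee_rot: [-2.23, 2.209, -0.001]
force: [-0.4, -0.5, -0.2]
width: 0.868
```

Emit:
{"fn": "jog_arm", "kwargs": {"commands": "1 0 0 0 0 0 0; 1 0 0 0 0 0 0; 1 0 0 0 0 0 0; 1 0 0 0 0 0 0; 1 0 0 0 0 0 0"}}

```text
clock: 15.95
position: [0.6275, 0.2443, 0.1004]
ee_rot: [-2.232, 2.211, -0.0]
force: [-1.0, -1.6, 3.0]
width: 0.517
```

```bash
python3 -c "
from h import *
s=st()"
```

```text
t 15.95 p [0.6275 0.2443 0.1004] q [-0.77  0.67  0.52  1.61 -0.38  0.96 -1.69] F [-1.  -1.6  3. ] w 0.517 yaw -89.5 zt [ 0. -0. -1.] rot [-2.232  2.211 -0.   ]
```

Emit:
{"fn": "jog_arm", "kwargs": {"commands": "1 0 -0.004 0.03 0 0 0; 1 0 0 0.08 0 0 0; 1 0 0 0.12 0 0 0; 1 0 0 0.12 0 0 0; 1 0 0 0.15 0 0 0"}}

```text
clock: 16.45
position: [0.6263, 0.2431, 0.2507]
ee_rot: [2.23, -2.21, -0.001]
force: [0.3, 0.7, -1.8]
width: 0.52
```

Emit:
{"fn": "jog_arm", "kwargs": {"commands": "1 0 0 0.15 0 0 0; 1 -0.045 -0.13 0 0 0 0; 1 -0.045 -0.13 0 0 0 0; 1 -0.045 -0.13 0 0 0 0; 1 -0.045 -0.13 0 0 0 0"}}

```text
clock: 16.95
position: [0.5724, 0.0858, 0.2955]
ee_rot: [-2.232, 2.211, 0.0]
force: [-0.0, -0.9, -1.4]
width: 0.518
```

Emit:
{"fn": "jog_arm", "kwargs": {"commands": "1 -0.045 -0.13 0 0 0 0; 1 -0.045 -0.13 0 0 0 0; 1 -0.045 -0.13 0 0 0 0; 1 -0.045 -0.13 0 0 0 0; 1 -0.045 -0.13 0 0 0 0"}}

```text
clock: 17.45
position: [0.5048, -0.1092, 0.2956]
ee_rot: [-2.231, 2.211, 0.0]
force: [-0.5, 0.5, -2.6]
width: 0.519
```

Emit:
{"fn": "jog_arm", "kwargs": {"commands": "1 -0.045 -0.13 0 0 0 0; 1 -0.045 -0.13 0 0 0 0; 1 -0.045 -0.13 0 0 0 0; 1 -0.045 -0.13 0 0 0 0; 1 0 0 0 0 0 0"}}

```text
clock: 17.95
position: [0.4483, -0.2699, 0.2961]
ee_rot: [2.22, -2.22, 0.003]
force: [0.5, -0.0, -1.5]
width: 0.515
```

Emit:
{"fn": "jog_arm", "kwargs": {"commands": "1 0 0 0 0 0 0; 1 0 0 0 0 0 0; 1 0 0 0 0 0 0; 1 0 0 0 0 0 0; 1 0 0 0 0 0 0"}}

```text
clock: 18.45
position: [0.4523, -0.2629, 0.2951]
ee_rot: [-2.233, 2.209, 0.0]
force: [0.6, 1.2, -3.2]
width: 0.52
```

```bash
python3 -c "
from h import *
s=st()
d=grab('side');W=cloud(d);P=near(W,s['position'][:2],.06,.2,.32);print('disc low z',np.percentile(P[:,2],[0,1,5]))
for z in (.27,.28,.29): print(circ(near(W,s['position'][:2],.06,z-.004,z+.004)[:,:2]))"
```

```text
t 18.45 p [ 0.4523 -0.2629  0.2951] q [-0.2   0.25  0.79  1.76 -0.19  1.21 -0.92] F [ 0.6  1.2 -3.2] w 0.52 yaw -89.4 zt [-0.  0. -1.] rot [-2.233  2.209  0.   ]
disc low z [0.28363404 0.28515534 0.28701267]h.py:23: RuntimeWarning: Mean of empty slice.
  c0=P.mean(0)
  ret = um.true_divide(
Traceback (most recent call last):
  File "h.py", line 26, in circ
    s=least_squares(f,p0,loss=loss,f_scale=.001); return s.x, np.sqrt(np.mean(s.fun**2))
ValueError: Initial guess is outside of provided bounds
```

Emit:
{"fn": "jog_arm", "kwargs": {"commands": "1 -0.01 -0.04 -0.02 0 0 0; 1 -0.01 -0.043 -0.1 0 0 0; 1 0 0 -0.14 0 0 0; 1 0 0 -0.14 0 0 0; 1 0 0 -0.14 0 0 0"}}

```text
clock: 19.0
position: [0.4462, -0.2884, 0.1318]
ee_rot: [-2.232, 2.21, -0.001]
force: [1.2, 0.2, -2.0]
width: 0.521
```

Emit:
{"fn": "jog_arm", "kwargs": {"commands": "1 0 0 -0.14 0 0 0; 1 0 0 -0.1 0 0 0; 1 0 0 -0.05 0 0 0; 1 0 0 0 0 0 0; 1 0 0 0 0 0 0"}}

```text
clock: 19.5
position: [0.4462, -0.2888, 0.0465]
ee_rot: [2.232, -2.211, 0.0]
force: [0.4, -0.2, -2.0]
width: 0.517
```

```bash
python3 -c "
from h import *
s=st()"
```

```text
t 19.5 p [ 0.4462 -0.2888  0.0465] q [ 0.05  0.57  0.6   2.02 -0.5   0.69 -0.59] F [ 0.4 -0.2 -2. ] w 0.517 yaw -89.5 zt [-0. -0. -1.] rot [ 2.232 -2.211  0.   ]
```

Emit:
{"fn": "jog_arm", "kwargs": {"commands": "1 0 0 -0.05 0 0 0; 1 0 0 -0.03 0 0 0; 1 0 0 -0.017 0 0 0; 1 0 0 0 0 0 0; 1 0 0 0 0 0 0"}}

```text
clock: 20.0
position: [0.4462, -0.2887, 0.0175]
ee_rot: [-2.232, 2.211, -0.001]
force: [-0.6, -0.6, -2.4]
width: 0.521
```

Emit:
{"fn": "jog_arm", "kwargs": {"commands": "-0.4 0 0 0 0 0 0; -0.4 0 0 0 0 0 0; -0.4 0 0 0 0 0 0; -0.4 0 0 0.02 0 0 0; -0.4 0 0 0.05 0 0 0"}}

```text
clock: 20.5
position: [0.4452, -0.2882, 0.0379]
ee_rot: [2.231, -2.211, -0.003]
force: [0.2, 0.2, 0.4]
width: 0.703
```

Emit:
{"fn": "jog_arm", "kwargs": {"commands": "-0.4 0 0 0.1 0 0 0; -0.4 0 0 0.12 0 0 0; -0.4 0 0 0.15 0 0 0; -0.4 0 0 0.15 0 0 0; -0.4 0 0 0.15 0 0 0"}}

```text
clock: 21.0
position: [0.4453, -0.2886, 0.2413]
ee_rot: [2.231, -2.212, 0.0]
force: [1.0, 0.5, 0.3]
width: 0.7
```

```bash
python3 - <<'E'
from h import *
s=st()
g=grab('side');save(g,'d3',scale=1.2);W=cloud(g)
Q=near(W,(.446,-.288),.03,.02,.05);print('disc hub',len(Q),Q[:,:2].mean(0),np.percentile(Q[:,2],[5,50,95]))
Q=near(W,(.59,-.287),.04,.012,.03);print('nut',len(Q),Q.mean(0))
E
```

```text
t 21.0 p [ 0.4453 -0.2886  0.2413] q [-0.13  0.32  0.8   1.83 -0.25  1.1  -0.8 ] F [1.  0.5 0.3] w 0.7 yaw -89.5 zt [-0. -0. -1.] rot [ 2.231 -2.212  0.   ]
disc hub 205 [ 0.44577928 -0.28430133] [0.02068805 0.02864622 0.03263008]
nut 173 [ 0.58800581 -0.28207786  0.01856748]
```

View pics/d3.png

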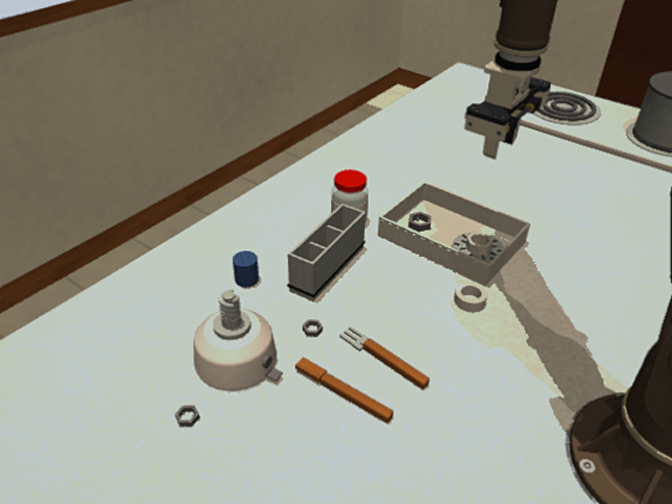

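Emit:
{"fn": "jog_arm", "kwargs": {"commands": "-0.4 0 0.05 0.1 0 0 0; -0.4 0.1 0.15 0.1 0 0 0; -0.4 0.15 0.15 0 0 0 -0.005; -0.4 0.15 0.15 0 0 0 -0.005; -0.4 0.15 0.15 0 0 0 -0.005"}}

```text
clock: 21.55
position: [0.5772, -0.1295, 0.2942]
ee_rot: [-2.123, 2.314, -0.001]
force: [0.8, -0.6, 0.3]
width: 0.7
```

Emit:
{"fn": "jog_arm", "kwargs": {"commands": "-0.4 0.05 0.12 0 0 0 0; -0.4 0 0 0 0 -0.022 0; -0.4 0 0 0 0 -0.022 0; -0.4 0 0 0 0 -0.022 0; -0.4 0 0 0 0 -0.022 0"}}

```text
clock: 22.05
position: [0.5911, -0.0953, 0.2943]
ee_rot: [-1.813, 1.975, -0.52]
force: [0.7, -0.8, -0.4]
width: 0.699
```

Emit:
{"fn": "jog_arm", "kwargs": {"commands": "-0.4 0 0 0 0 -0.022 0; -0.4 0 0 0 0 -0.022 0; -0.4 0 0 0 0 -0.022 0; -0.4 0 0 0 0 0 0; -0.4 0 0 0 0 0 0"}}

```text
clock: 22.55
position: [0.5958, -0.0786, 0.2996]
ee_rot: [-1.697, 1.8, -0.627]
force: [0.1, -0.4, 0.8]
width: 0.697
```

```bash
python3 -c "
from h import *
s=st()"
```

```text
t 22.55 p [ 0.5958 -0.0786  0.2996] q [-0.6  -0.03  0.74  2.25 -0.71  0.21 -0.84] F [ 0.1 -0.4  0.8] w 0.697 yaw -91.2 zt [ 0.691  0.052 -0.721] rot [-1.697  1.8   -0.627]
```

Emit:
{"fn": "jog_arm", "kwargs": {"commands": "-0.4 0.07 0.1 0 0 0 0; -0.4 0.07 0 0 0 0 0; -0.4 0.07 0 -0.1 0 0 0; -0.4 0 0 -0.1 0 0 0; -0.4 0 0 -0.1 0 0 0"}}

```text
clock: 23.05
position: [0.6518, -0.0444, 0.2605]
ee_rot: [-1.711, 1.789, -0.625]
force: [0.7, -0.3, -0.0]
width: 0.705
```

Emit:
{"fn": "jog_arm", "kwargs": {"commands": "-0.4 0 0 -0.1 0 0 0; -0.4 0 0 0 0 -0.022 0; -0.4 0 0 0 0 -0.022 0; -0.4 0 0 0 0 0 0; -0.4 0 0 0 0 0 0"}}

```text
clock: 23.55
position: [0.657, -0.0588, 0.2823]
ee_rot: [-1.683, 1.74, -0.642]
force: [0.2, -0.0, 0.3]
width: 0.697
```

```bash
python3 -c "
from h import *
s=st()"
```

```text
t 23.55 p [ 0.657  -0.0588  0.2823] q [ 0.24  0.15 -0.17  2.16 -1.31  0.12 -0.26] F [ 0.2 -0.   0.3] w 0.697 yaw -89.4 zt [ 0.724  0.079 -0.685] rot [-1.683  1.74  -0.642]
```

```bash
cat > kin.py <<'E'
import numpy as np, itertools
from scipy.optimize import least_squares
from scipy.spatial.transform import Rotation as Ro
D=[([-.1026,.4352,.02495,1.5741,-.0116,1.134,-.0751],[.6245,0,.2259],[3.14147,0,-.0025]),
([-.4328,.4671,-.01647,1.33754,.00793,1.33734,-.45124],[.6252,.2375,.3004],[3.141,-.004,0]),
([-0.16,0.52,-0.49,1.3,0.24,1.38,1.57],[.6271,.2444,.3005],[1.419,2.803,0]),
([-0.16,0.65,-0.46,1.54,0.32,1.03,1.5],[.6271,.2427,.119],[1.413,2.806,0]),
([-0.73,0.62,0.44,1.58,-0.3,1.02,-1.53],[.6282,.2434,.1362],[-2.469,1.939,-.002]),
([-0.05,0.49,0.67,1.43,-0.31,1.33,-0.94],[.5909,-.2837,.2943],[-2.216,2.226,.001]),
([0.05,0.76,0.52,1.71,-0.49,0.8,-0.79],[.5916,-.2872,.0168],[-2.214,2.228,-.003]),
([0.05,0.57,0.6,2.02,-0.5,0.69,-0.59],[.4462,-.2888,.0465],[2.232,-2.211,0]),
([-0.6,-0.03,0.74,2.25,-0.71,0.21,-0.84],[.5958,-.0786,.2996],[-1.697,1.8,-.627]),
([0.24,0.15,-0.17,2.16,-1.31,0.12,-0.26],[.657,-.0588,.2823],[-1.683,1.74,-.642])]
def fk(q,p,sg):
    d1,L1,L2,L3,a1,a2,a3,a6,c1,c7=p
    z=lambda a:Ro.from_euler('z',a); y=lambda a:Ro.from_euler('y',a)
    R=z(sg[0]*q[0]+c1);P=np.array([0,0,0.]);P=P+R.apply([a1,0,d1])
    R=R*y(q[1])*z(sg[1]*q[2]);P=P+R.apply([a2,0,L1])
    R=R*y(q[3]);P=P+R.apply([a3,0,0]);R=R*z(sg[2]*q[4]);P=P+R.apply([0,0,L2])
    R=R*y(q[5]);P=P+R.apply([a6,0,0]);R=R*z(sg[3]*q[6]+c7);P=P+R.apply([0,0,L3])
    return P,R
def res(p,sg):
    o=[]
    for q,P,r in D:
        a,b=fk(q,p,sg);o+=list(a-P)+list(.3*(Ro.from_rotvec(r).inv()*b).as_rotvec())
    return np.array(o)
def fit():
    best=None
    for sg in itertools.product([1,-1],repeat=4):
        for c7 in(0,np.pi/2,np.pi,-np.pi/2):
            s=least_squares(res,[.33,.4,.4,.3,0,0,0,0,0,c7],args=(sg,))
            if best is None or s.cost<best[0]: best=(s.cost,sg,s.x)
    return best
LO=np.array([-2.62,-.44,-1.27,.08,-1.32,.12,-2.74]);HI=np.array([2.62,2.09,1.32,2.57,4.46,2,2.74])
if __name__=='__main__':
    b=fit();print(b);print(np.round(res(b[2],b[1]).reshape(-1,6)*1000,0));np.savez('kin.npz',p=b[2],sg=b[1])
E
python3 kin.py
```

```text
(np.float64(0.0007923475007949194), (-1, -1, -1, -1), array([ 0.26612163,  0.52577776,  0.41449284,  0.34960528,  0.00767133,
        0.01483145, -0.01791994, -0.00467213, -0.0746617 ,  3.07064264]))
[[  5.   7.   1.   0.   0.   1.]
 [ -1.   4.   0.   0.  -0.   1.]
 [  4.   5.   4.   0.   0.  -1.]
 [  7.   4.   8.   1.  -0.   2.]
 [-11.   1.  -6.  -4.  -1.   0.]
 [-11.   6.  -3.   0.  -1.   2.]
 [ -8.  -6.  -4.  -0.   2.   4.]
 [  5.   2.  -2.   2.   1.   0.]
 [-11.   1.   4.   2.  15.  -4.]
 [ 10.  -5.  -4.   1.  15.  -6.]]
```

```bash
cat >> kin.py <<'E'
try:
    _k=np.load('kin.npz');P_,SG=_k['p'],_k['sg']
except Exception: pass
def ik(pos,R,q0,w=.02):
    m=.06
    f=lambda q:np.r_[(fk(q,P_,SG)[0]-pos)*10,(R.inv()*fk(q,P_,SG)[1]).as_rotvec()*3,w*(q-q0)]
    s=least_squares(f,np.clip(q0,LO+m+.001,HI-m-.001),bounds=(LO+m,HI-m))
    e=f(s.x);return s.x,np.linalg.norm(e[:3])/10,np.linalg.norm(e[3:6])/3
def Rtool(psi,al):
    # tool pointing azimuth psi, depressed al; tool y = "down" side (head up = -tool y tilted)
    h=np.array([np.cos(psi),np.sin(psi),0]);z=h*np.cos(al)-np.array([0,0,np.sin(al)])
    x=np.array([np.sin(psi),-np.cos(psi),0]);y=np.cross(z,x);return Ro.from_matrix(np.c_[x,y,z])
E
python3 - <<'E'
from kin import *
rng=np.random.default_rng(0)
for c in((.649,.018),(.664,-.109)):
  for al in(0,20,40):
    for psi in range(-90,91,30):
        R=Rtool(np.radians(psi),np.radians(al));g=np.array([*c,.125]);pos=g+.019*R.as_matrix()[:,2]
        sols=[]
        for k in range(14):
            q0=LO+(HI-LO)*rng.random(7);q,a,b=ik(pos,R,q0,0.002)
            if a<.004 and b<.03: sols.append(q)
        # unique in q5
        sols=sorted(sols,key=lambda q:min((q-LO).min(),(HI-q).min()))
        if sols: q=sols[-1];print(c,al,psi,len(sols),np.round(q,2))
E
```

```text
(0.649, 0.018) 0 -90 7 [-0.94  1.27  0.67  1.42  0.71  1.45  2.3 ]
(0.649, 0.018) 0 -60 10 [-1.    1.1   0.51  1.9   1.32  1.17  1.78]
(0.649, 0.018) 0 -30 9 [-1.32  1.43  1.02  2.3   2.21  0.74  0.73]
(0.649, 0.018) 0 0 9 [-1.01  1.61  1.08  2.5   2.72  1.63  0.18]
(0.649, 0.018) 0 30 8 [ 0.41  1.   -0.12  2.35  4.08  1.61  1.72]
(0.649, 0.018) 0 60 6 [ 1.19  1.56 -1.21  1.95 -0.62  0.48  0.74]
(0.649, 0.018) 0 90 8 [ 0.85  1.35 -0.88  1.47 -0.57  1.3   0.6 ]
(0.649, 0.018) 20 -90 9 [-0.57  0.97  0.05  1.49  0.97  1.55  2.11]
(0.649, 0.018) 20 -60 10 [-0.48  0.81 -0.17  1.95  1.49  1.36  1.89]
(0.649, 0.018) 20 -30 5 [-0.68  0.73  0.24  2.34  2.19  1.04  1.48]
(0.649, 0.018) 20 30 9 [-0.43  1.    0.96  2.37  3.99  1.77  0.97]
(0.649, 0.018) 20 60 6 [ 0.83  0.9  -0.63  2.   -1.26  0.79  1.03]
(0.649, 0.018) 20 90 7 [ 0.59  0.99 -0.4   1.54 -0.8   1.33  0.76]
(0.649, 0.018) 40 -90 7 [-0.3   0.82 -0.28  1.56  0.96  1.44  2.14]
(0.649, 0.018) 40 -60 10 [-0.25  0.66 -0.34  1.93  1.34  1.13  2.16]
(0.649, 0.018) 40 -30 7 [-0.44  0.51  0.07  2.24  1.96  0.63  1.96]
(0.649, 0.018) 40 0 7 [-
[... 960 characters left out ...]
 2.45  3.17  1.12  2.26]
(0.664, -0.109) 20 30 8 [0.01 0.87 0.68 2.2  4.25 1.58 1.1 ]
(0.664, -0.109) 20 60 7 [ 0.99  0.98 -0.66  1.78 -0.93  0.91  0.76]
(0.664, -0.109) 20 90 7 [ 0.94  1.28 -0.99  1.29 -0.19  1.36  0.32]
(0.664, -0.109) 40 -90 8 [-0.13  0.78 -0.24  1.63  1.06  1.31  2.21]
(0.664, -0.109) 40 -60 12 [-0.16  0.62 -0.15  2.    1.46  0.91  2.2 ]
(0.664, -0.109) 40 -30 4 [-0.4   0.53  0.37  2.25  2.51  0.45  1.59]
(0.664, -0.109) 40 0 8 [ 0.79  0.63 -0.8   2.3   2.83  0.52  2.22]
(0.664, -0.109) 40 30 7 [-0.37  0.96  1.19  2.11  4.4   1.53  0.69]
(0.664, -0.109) 40 60 9 [ 0.67  0.72 -0.29  1.78 -0.93  0.91  0.61]
(0.664, -0.109) 40 90 8 [ 0.58  0.89 -0.28  1.38 -0.57  1.35  0.63]
```

Emit:
{"fn": "jog_arm", "kwargs": {"commands": "-0.4 -0.05 0.02 0.02 0 0.0225 0; -0.4 -0.1 0.06 0 0 0.0225 0; -0.4 -0.1 0.08 0 0 0.0225 0; -0.4 -0.1 0.1 0 0 0.0225 0; -0.4 -0.1 0.1 0 0 0.0225 0"}}

```text
clock: 24.05
position: [0.6019, 0.034, 0.289]
ee_rot: [-1.865, 1.872, -0.315]
force: [1.0, 1.9, -1.0]
width: 0.7
```

Emit:
{"fn": "jog_arm", "kwargs": {"commands": "-0.4 -0.1 0.08 0 0 0.0225 0; -0.4 -0.1 0.05 0 0 0.0225 0; -0.4 0 0 0 0 0.0225 0; -0.4 0 0 0 0 0 0; -0.4 0 0 0 0 0 0"}}

```text
clock: 24.55
position: [0.544, 0.0728, 0.289]
ee_rot: [-2.049, 2.132, 0.084]
force: [-0.5, -0.1, -0.1]
width: 0.701
```

```bash
cat >> h.py <<'E'
def utensils():
    for n in('side','scene'):
        d=grab(n);W=cloud(d).reshape(-1,3);S=d['pixels'].reshape(-1,3).astype(int)
        w=((S[:,0]>S[:,2]*2)&(S[:,0]>60)&(W[:,2]<.03)&(W[:,2]>.013)&(W[:,0]>.25)&(W[:,0]<.7)&(abs(W[:,1])<.4))
        lab=None;P=W[w][:,:2]
        img=np.zeros((500,800),np.uint8);ij=((P-[.22,-.4])*1000).astype(int);img[np.clip(ij[:,0],0,499),np.clip(ij[:,1],0,799)]=255
        img=cv2.dilate(img,np.ones((7,7)));k,L=cv2.connectedComponents(img)
        l=L[np.clip(ij[:,0],0,499),np.clip(ij[:,1],0,799)]
        for i in range(1,k):
            Q=P[l==i]
            if len(Q)<60: continue
            c=Q.mean(0);u=np.linalg.svd(Q-c,full_matrices=False)[2][0];u*=np.sign(u[0]);v=np.array([-u[1],u[0]])
            a=(Q-c)@u;b=(Q-c)@v
            lo,hi=np.percentile(a,[.5,99.5]);bl,bh=np.percentile(b,[3,97]);m=c+v*(bl+bh)/2
            print(n,len(Q),'ang',round(np.degrees(np.arctan2(u[1],u[0])),1),'low end',np.round(m+u*lo,4),'high',np.round(m+u*hi,4),'len',round(hi-lo,4),'wid',round(bh-bl,4))
E
python3 -c "
from h import *
s=st();utensils()"
```

```text
t 24.55 p [0.544  0.0728 0.289 ] q [-0.4   0.2   0.33  1.79 -0.26  1.07 -1.58] F [-0.5 -0.1 -0.1] w 0.701 yaw -91.8 zt [ 0.092  0.167 -0.982] rot [-2.049  2.132  0.084]
side 448 ang -5.5 low end [0.3403 0.0955] high [0.4686 0.0831] len 0.1289 wid 0.016
side 742 ang 1.7 low end [0.349  0.1873] high [0.5297 0.1926] len 0.1808 wid 0.0178
scene 150 ang -5.3 low end [0.3476 0.0943] high [0.4484 0.0849] len 0.1012 wid 0.0126
scene 268 ang 1.2 low end [0.3583 0.1863] high [0.5297 0.1898] len 0.1714 wid 0.014
```

```bash
cat >> h.py <<'E'
def Rgrasp(ang,al):
    a,l=np.radians(ang),np.radians(al);u=np.array([np.cos(a),np.sin(a),0])
    z=-np.sin(l)*u-np.cos(l)*np.array([0,0,1.]);x=np.array([u[1],-u[0],0]);return Ro.from_matrix(np.c_[x,np.cross(z,x),z])
def go(p,R,s=None):
    s=s or status.observe();d=(np.array(p)-s['position'])/.3;w=(R*Ro.from_rotvec(s['ee_rot']).inv()).as_rotvec()
    print('shift units',np.round(d,4),'turn units',np.round(w/2/np.pi,4),'rows turn',round(np.linalg.norm(w)/.142,1),'rows shift',round(np.linalg.norm(d)*.3/.045,1))
E
python3 - <<'E'
from h import *
import kin
Rg=Rgrasp(-5.5,20)
go([.4515,.0847,.12],Rg)
s=status.observe()
for z in(.12,.006):
    q,a,b=kin.ik(np.array([.4515,.0847,z]),Rg,s['joints']);print(np.round(q,2),a,b)
for psi in(-90,-60,-45):
  Rf=kin.Rtool(np.radians(psi),np.radians(20));w=(Rf*Rg.inv()).as_rotvec();print(psi,np.round(w,3),np.linalg.norm(w))
  q0=q
  for f in np.linspace(0,1,6):
    R=Ro.from_rotvec(w*f)*Rg;q0,a,b=kin.ik(np.array([.55,.0,.3]),R,q0);print(' ',round(f,2),np.round(q0,2),round(a,4),round(b,3))
E
```

```text
shift units [-0.3045  0.0419 -0.5654] turn units [-0.0225  0.0709 -0.0038] rows turn 3.3 rows shift 4.3
[-0.44  0.49  0.32  1.87 -0.22  1.16 -1.66] 1.6314793074366503e-06 1.1961476993891254e-05
[-0.41  0.66  0.28  1.94 -0.29  0.93 -1.6 ] 4.402320549674032e-06 2.2906991192692373e-06
-90 [-1.253 -1.138 -1.138] 2.039888964645641
  0.0 [-0.29  0.5   0.37  1.37 -0.16  1.65 -1.58] 0.0 0.0
  0.2 [-0.48  0.36  0.45  1.56  0.01  1.39 -1.98] 0.0 0.0
  0.4 [-0.72  0.31  0.53  1.69  0.26  1.22 -2.49] 0.0 0.0
  0.6 [-1.28  0.58  1.22  1.77  0.15  1.08 -2.68] 0.0 0.0
  0.8 [-1.18  0.8   1.26  1.61  0.08  1.21 -2.68] 0.0325 0.281
  1.0 [-1.08  0.95  1.26  1.42  0.1   1.41 -2.68] 0.0586 0.608
-60 [-0.877 -1.363 -0.742] 1.7820118063483257
  0.0 [-0.29  0.5   0.37  1.37 -0.16  1.65 -1.58] 0.0 0.0
  0.2 [-0.45  0.32  0.42  1.6  -0.02  1.32 -1.87] 0.0 0.0
  0.4 [-0.64  0.19  0.44  1.81  0.26  1.05 -2.34] 0.0 0.0
  0.6 [-1.41  0.31  1.21  1.98  0.38  0.8  -2.68] 0.0 0.0
  0.8 [-1.36  0.55  1.26  1.9   0.26  0.79 -2.68] 0.0374 0.228
  1.0 [-1.29  0.7   1.26  1.8   0.2   0.84 -2.68] 0.0698 0.507
-45 [-0.681 -1.444 -0.539] 1.6852336482294024
  0.0 [-0.29  0.5   0.37  1.37 -0.16  1.65 -1.58] 0.0 0.0
  0.2 [-0.42  0.3   0.4   1.62 -0.04  1.3  -1.81] 0.0 0.0
  0.4 [-0.58  0.15  0.41  1.85  0.23  0.98 -2.21] 0.0 0.0
  0.6 [-1.44  0.16  1.18  2.06  0.53  0.71 -2.68] 0.0001 0.0
  0.8 [-1.42  0.39  1.26  2.03  0.41  0.6  -2.68] 0.0402 0.213
  1.0 [-1.34  0.55  1.26  1.97  0.3   0.55 -2.68] 0.0791 0.461
```

```bash
python3 - <<'E'
from h import *
import kin
F=Ro.from_euler('z',180,degrees=True)
Rg=Rgrasp(-5.5,20)*F
s=status.observe()
q0=s['joints'].copy();q0[6]+=np.pi
q0,a,b=kin.ik(np.array([.4515,.0847,.006]),Rg,q0);print(np.round(q0,2),a,b);qg=q0
for psi in(-75,-60,-45):
  Rf=kin.Rtool(np.radians(psi),np.radians(20))*F;w=(Rf*Rg.inv()).as_rotvec();print(psi,np.round(w,3),np.linalg.norm(w))
  q0=qg
  for f in np.linspace(0,1,6):
    R=Ro.from_rotvec(w*f)*Rg;q0,a,b=kin.ik(np.array([.52,.05,.3]),R,q0);print(' ',round(f,2),np.round(q0,2),round(a,4),round(b,3))
  for c in((.664,-.109),(.649,.018)):
    for z in(.28,.125):
      q,a,b=kin.ik(np.array([*c,z]),Rf,q0);print('  ',c,z,np.round(q,2),round(a,4),round(b,3))
E
```

```text
[-0.41  0.66  0.28  1.94 -0.29  0.93  1.54] 4.402321552402187e-06 2.290692058148835e-06
-75 [-1.067 -1.261 -0.942] 1.9016984142584128
  0.0 [-0.37  0.44  0.35  1.46 -0.16  1.62  1.48] 0.0 0.0
  0.2 [-0.55  0.29  0.4   1.64  0.01  1.35  1.1 ] 0.0 0.0
  0.4 [-0.76  0.21  0.43  1.79  0.3   1.17  0.58] 0.0 0.0
  0.6 [-0.96  0.23  0.47  1.9   0.6   1.14  0.02] 0.0 0.0
  0.8 [-1.13  0.37  0.54  1.93  0.79  1.22 -0.46] 0.0 0.0
  1.0 [-1.22  0.58  0.63  1.9   0.85  1.33 -0.81] 0.0 0.0
   (0.664, -0.109) 0.28 [-0.87  0.7   0.68  1.79  0.99  1.03 -0.71] 0.0 0.0
   (0.664, -0.109) 0.125 [-0.84  0.94  0.63  1.83  1.    0.89 -0.96] 0.0 0.0
   (0.649, 0.018) 0.28 [-1.    0.74  0.62  1.67  0.86  1.23 -0.68] 0.0 0.0
   (0.649, 0.018) 0.125 [-0.97  0.96  0.57  1.71  0.84  1.09 -0.89] 0.0 0.0
-60 [-0.877 -1.363 -0.742] 1.7820118063483255
  0.0 [-0.37  0.44  0.35  1.46 -0.16  1.62  1.48] 0.0 0.0
  0.2 [-0.53  0.27  0.38  1.66 -0.    1.32  1.15] 0.0 0.0
  0.4 [-0.71  0.16  0.38  1.85  0.3   1.09  0.67] 0.0 0.0
  0.6 [-0.89  0.14  0.37  2.    0.68  1.02  0.06] 0.0 0.0
  0.8 [-1.06  0.23  0.39  2.09  0.98
[... 381 characters left out ...]
.0
-45 [-0.681 -1.444 -0.539] 1.6852336482294021
  0.0 [-0.37  0.44  0.35  1.46 -0.16  1.62  1.48] 0.0 0.0
  0.2 [-0.51  0.25  0.37  1.68 -0.02  1.29  1.21] 0.0 0.0
  0.4 [-0.66  0.11  0.35  1.89  0.27  1.01  0.78] 0.0 0.0
  0.6 [-0.8   0.05  0.29  2.08  0.73  0.88  0.15] 0.0 0.0
  0.8 [-0.93  0.11  0.24  2.23  1.16  0.98 -0.52] 0.0 0.0
  1.0 [-1.05  0.29  0.25  2.31  1.38  1.19 -1.05] 0.0 0.0
   (0.664, -0.109) 0.28 [-0.66  0.41  0.39  2.21  1.82  0.86 -1.13] 0.0 0.0
   (0.664, -0.109) 0.125 [-0.54  0.73  0.25  2.26  2.03  1.   -1.56] 0.0 0.0
   (0.649, 0.018) 0.28 [-0.86  0.45  0.32  2.13  1.53  1.01 -1.01] 0.0 0.0
   (0.649, 0.018) 0.125 [-0.8   0.75  0.25  2.17  1.7   1.01 -1.42] 0.0 0.0
```

Emit:
{"fn": "jog_arm", "kwargs": {"commands": "-0.4 -0.05 0 0 0 0 0.023; -0.4 -0.05 0 0 0 0 0.023; -0.4 -0.05 0 0 0 0 0.023; -0.4 -0.05 0 0 0 0 0.023; -0.4 -0.05 0 0 0 0 0.023"}}

```text
clock: 25.15
position: [0.467, 0.0713, 0.2903]
ee_rot: [-2.697, 1.277, 0.178]
force: [-0.1, 1.1, 0.6]
width: 0.704
```

Emit:
{"fn": "jog_arm", "kwargs": {"commands": "-0.4 -0.05 0 0 0 0 0.023; -0.4 0 0 0 0 0 0.023; -0.4 0 0 0 0 0 0.023; -0.4 0 0 0 0 0 0.023; -0.4 0 0 0 0 0 0.023"}}

```text
clock: 25.65
position: [0.4528, 0.0714, 0.2903]
ee_rot: [-3.023, 0.245, 0.25]
force: [-0.1, 0.8, 0.8]
width: 0.699
```

Emit:
{"fn": "jog_arm", "kwargs": {"commands": "-0.4 0 0 0 0 0 0.023; -0.4 0 0 0 0 0 0.023; -0.4 0 0 0 0 0 0.023; -0.4 0 0 0 0 0 0.023; -0.4 0 0 0 0 0 0.023"}}

```text
clock: 26.15
position: [0.4529, 0.0715, 0.2903]
ee_rot: [-2.974, -0.857, 0.293]
force: [0.8, -0.6, -0.2]
width: 0.699
```

Emit:
{"fn": "jog_arm", "kwargs": {"commands": "-0.4 0 0 0 0 0 0.023; -0.4 0 0 0 0 0 0.023; -0.4 0 0 0 0 0 0.023; -0.4 0 0 0 0 0 0.023; -0.4 0 0 0 0 0 0.023"}}

```text
clock: 26.65
position: [0.4529, 0.0716, 0.2903]
ee_rot: [2.474, 1.85, -0.293]
force: [-0.3, -0.6, 0.4]
width: 0.703
```

Emit:
{"fn": "jog_arm", "kwargs": {"commands": "-0.4 0 0 0 0 0 0.023; -0.4 0 0 0 0 0 0.012; -0.4 0 0 0 0 0 0; -0.4 0 0 0 0 0 0; -0.4 0 0 0 0 0 0"}}

```text
clock: 27.15
position: [0.4533, 0.0717, 0.2904]
ee_rot: [2.252, 2.089, -0.285]
force: [-0.3, 0.0, -0.3]
width: 0.7
```

```bash
cat >> h.py <<'E'
FL=Ro.from_euler('z',180,degrees=True)
E
python3 - <<'E'
from h import *
st();go([.4515,.0847,.12],Rgrasp(-5.5,20)*FL)
E
```

```text
t 27.15 p [0.4533 0.0717 0.2904] q [-0.28  0.2  -0.11  1.76  0.14  1.33  1.06] F [-0.3  0.  -0.3] w 0.7 yaw 86.1 zt [-0.096 -0.167 -0.981] rot [ 2.252  2.089 -0.285]
shift units [-0.0059  0.0432 -0.5679] turn units [ 0.0309  0.0395 -0.0082] rows turn 2.2 rows shift 3.8
```

Emit:
{"fn": "jog_arm", "kwargs": {"commands": "-0.4 -0.002 0.0144 -0.12 0.0103 0.0132 -0.0027; -0.4 -0.002 0.0144 -0.14 0.0103 0.0132 -0.0027; -0.4 -0.002 0.0144 -0.14 0.0103 0.0132 -0.0027; -0.4 0 0 -0.1 0 0 0; -0.4 0 0 -0.068 0 0 0"}}

```text
clock: 27.65
position: [0.4511, 0.0837, 0.117]
ee_rot: [-2.119, -1.922, 0.344]
force: [0.9, -0.1, 0.7]
width: 0.701
```

Emit:
{"fn": "jog_arm", "kwargs": {"commands": "-0.4 0 0 0 0 0 0; -0.4 0 0 0 0 0 0; -0.4 0 0 0 0 0 0; -0.4 0 0 0 0 0 0; -0.4 0 0 0 0 0 0"}}

```text
clock: 28.15
position: [0.4521, 0.0852, 0.1208]
ee_rot: [-2.117, -1.929, 0.338]
force: [0.2, -0.2, 0.2]
width: 0.704
```

```bash
python3 - <<'E'
from h import *
st();go([.4515,.0847,.006],Rgrasp(-5.5,20)*FL);utensils()
E
```

```text
t 28.15 p [0.4521 0.0852 0.1208] q [-0.15  0.5  -0.1   1.82 -0.07  1.15  1.28] F [ 0.2 -0.2  0.2] w 0.704 yaw 84.7 zt [-0.34   0.033 -0.94 ] rot [-2.117 -1.929  0.338]
shift units [-0.002  -0.0018 -0.3828] turn units [-0.0002  0.0002 -0.0005] rows turn 0.0 rows shift 2.6
side 460 ang -5.3 low end [0.3409 0.0952] high [0.4686 0.0832] len 0.1283 wid 0.0164
side 762 ang 1.8 low end [0.3492 0.1866] high [0.529  0.1922] len 0.1799 wid 0.0182
scene 133 ang -3.9 low end [0.3458 0.0929] high [0.434  0.0869] len 0.0884 wid 0.013
scene 304 ang 1.2 low end [0.3584 0.1858] high [0.5318 0.1896] len 0.1735 wid 0.0146
```

Emit:
{"fn": "jog_arm", "kwargs": {"commands": "-0.4 -0.002 -0.002 -0.13 0 0 0; -0.4 0 0 -0.11 0 0 0; -0.4 0 0 -0.08 0 0 0; -0.4 0 0 -0.04 0 0 0; -0.4 0 0 -0.02 0 0 0"}}

```text
clock: 28.75
position: [0.4506, 0.0844, 0.0052]
ee_rot: [-2.115, -1.928, 0.341]
force: [0.2, 1.1, 0.6]
width: 0.7
```

Emit:
{"fn": "jog_arm", "kwargs": {"commands": "-0.4 0 0 0 0 0 0; -0.4 0 0 0 0 0 0; 1 0 0 0 0 0 0; 1 0 0 0 0 0 0; 1 0 0 0 0 0 0", "force": 45}}

```text
clock: 29.25
position: [0.4513, 0.0845, 0.0063]
ee_rot: [-2.116, -1.929, 0.339]
force: [-0.0, -0.2, 0.8]
width: 0.489
```

Emit:
{"fn": "jog_arm", "kwargs": {"commands": "1 0 0 0 0 0 0; 1 0 0 0 0 0 0; 1 0 0 0 0 0 0; 1 0 0 0 0 0 0; 1 0 0 0 0 0 0"}}

```text
clock: 29.75
position: [0.4509, 0.0844, 0.0059]
ee_rot: [-2.116, -1.928, 0.34]
force: [0.8, -0.3, -0.3]
width: 0.192
```

```bash
python3 - <<'E'
from h import *
st()
E
```

```text
t 29.75 p [0.4509 0.0844 0.0059] q [-0.15  0.67 -0.1   1.89 -0.06  0.92  1.29] F [ 0.8 -0.3 -0.3] w 0.192 yaw 84.7 zt [-0.341  0.032 -0.939] rot [-2.116 -1.928  0.34 ]
```

Emit:
{"fn": "jog_arm", "kwargs": {"commands": "1 0 0 0.06 0 0 0; 1 0 0 0.12 0 0 0; 1 0 0 0.15 0 0 0; 1 0 0 0.15 0 0 0; 1 0 0 0.15 0 0 0"}}

```text
clock: 30.25
position: [0.4506, 0.0844, 0.1966]
ee_rot: [-2.116, -1.928, 0.34]
force: [1.0, -0.0, -0.6]
width: 0.189
```

Emit:
{"fn": "jog_arm", "kwargs": {"commands": "1 0 0 0.15 0 0 0; 1 0 0 0.1 0 0 0; 1 0.02 -0.01 0.05 -0.0107 -0.0167 -0.0091; 1 0.02 -0.01 0 -0.0107 -0.0167 -0.0091; 1 0.02 -0.01 0 -0.0107 -0.0167 -0.0091"}}

```text
clock: 30.75
position: [0.4698, 0.0752, 0.2859]
ee_rot: [2.451, 1.818, -0.165]
force: [-0.6, 0.4, -0.3]
width: 0.189
```

Emit:
{"fn": "jog_arm", "kwargs": {"commands": "1 0.02 -0.01 0 -0.0107 -0.0167 -0.0091; 1 0.02 -0.01 0 -0.0107 -0.0167 -0.0091; 1 0.02 -0.01 0 -0.0107 -0.0167 -0.0091; 1 0.02 -0.01 0 -0.0107 -0.0167 -0.0091; 1 0.02 -0.01 0 -0.0107 -0.0167 -0.0091"}}

```text
clock: 31.25
position: [0.4992, 0.0607, 0.2857]
ee_rot: [2.224, 1.126, 0.136]
force: [-0.6, -0.4, -1.4]
width: 0.19
```

```bash
python3 - <<'E'
from h import *
import kin
st();go([.55,.03,.31],kin.Rtool(np.radians(-60),np.radians(20))*FL)
E
```

```text
t 31.25 p [0.4992 0.0607 0.2857] q [-0.61  0.16 -0.11  2.02  0.74  1.16 -0.16] F [-0.6 -0.4 -1.4] w 0.19 yaw 50.2 zt [ 0.358 -0.491 -0.794] rot [2.224 1.126 0.136]
shift units [ 0.1695 -0.1024  0.0809] turn units [-0.0535 -0.0826 -0.0457] rows turn 4.8 rows shift 1.4
```

Emit:
{"fn": "jog_arm", "kwargs": {"commands": "1 0.034 -0.02 0.016 -0.0107 -0.0165 -0.0091; 1 0.034 -0.02 0.016 -0.0107 -0.0165 -0.0091; 1 0.034 -0.02 0.016 -0.0107 -0.0165 -0.0091; 1 0.034 -0.02 0.016 -0.0107 -0.0165 -0.0091; 1 0.034 -0.02 0.016 -0.0107 -0.0165 -0.0091"}}

```text
clock: 31.75
position: [0.5502, 0.0312, 0.3092]
ee_rot: [1.87, 0.503, 0.35]
force: [-0.1, -0.1, -0.6]
width: 0.191
```

Emit:
{"fn": "jog_arm", "kwargs": {"commands": "1 0 0 0 0 0 0; 1 0.08 -0.1 0 0 0 0; 1 0.1 -0.12 0 0 0 0; 1 0.1 -0.12 0 0 0 0; 1 0.08 -0.1 0 0 0 0"}}

```text
clock: 32.25
position: [0.6585, -0.104, 0.3097]
ee_rot: [1.875, 0.507, 0.344]
force: [-0.4, 0.7, -0.4]
width: 0.19
```

Emit:
{"fn": "jog_arm", "kwargs": {"commands": "1 0 0 0 0 0 0; 1 0 0 0 0 0 0; 1 0 0 0 0 0 0; 1 0 0 0 0 0 0; 1 0 0 0 0 0 0"}}

```text
clock: 32.75
position: [0.6579, -0.1002, 0.3088]
ee_rot: [1.874, 0.509, 0.347]
force: [-0.4, 0.4, 0.5]
width: 0.192
```

```bash
python3 - <<'E'
from h import *
import kin
st();go([.664,-.109,.24],kin.Rtool(np.radians(-60),np.radians(20))*FL)
d=grab('side');save(d,'d4',scale=1.2);W=cloud(d);
n=near(W,(.65,-.1),.06,.12,.24);
for z in np.arange(.13,.25,.02):
    Q=n[abs(n[:,2]-z)<.006];print(round(z,2),len(Q),Q.mean(0) if len(Q) else 0)
E
```

```text
t 32.75 p [ 0.6579 -0.1002  0.3088] q [-0.56  0.47  0.09  2.    1.35  1.24 -0.84] F [-0.4  0.4  0.5] w 0.192 yaw 30.2 zt [ 0.47  -0.811 -0.348] rot [1.874 0.509 0.347]
shift units [ 0.0203 -0.0292 -0.2293] turn units [-0.0004 -0.0012 -0.0005] rows turn 0.1 rows shift 1.5
0.13 0 0
0.15 0 0
0.17 0 0
0.19 0 0
0.21 0 0
0.23 0 0
```

View pics/d4.png

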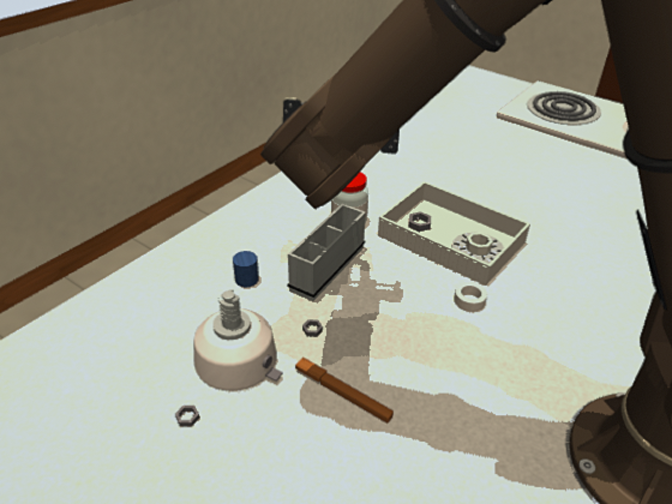

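```bash
python3 - <<'E'
from h import *
d=grab('scene');save(d,'s2',crop=(60,300,130,430),scale=2);W=cloud(d);S=d['pixels'].astype(int)
w=(S[...,0]>S[...,2]*1.8)&(S[...,0]>30)&(W[...,2]>.12)&(np.hypot(W[...,0]-.66,W[...,1]+.1)<.06)
P=W[w];print(len(P))
for z in np.arange(.19,.34,.02):
    Q=P[abs(P[:,2]-z)<.01];print(round(z,2),len(Q),Q.mean(0) if len(Q) else 0)
c=near(W,(.657,-.046),.115,.08,.1);print(cv2.minAreaRect(c[:,:2].astype(np.float32)*1000))
E
```

```text
15
0.19 0 0
0.21 0 0
0.23 0 0
0.25 0 0
0.27 0 0
0.29 0 0
0.31 0 0
0.33 15 [ 0.65826868 -0.09111817  0.32869289]
((658.27734375, -47.4581298828125), (59.754669189453125, 201.81015014648438), 6.895963191986084)
```

View pics/s2.png

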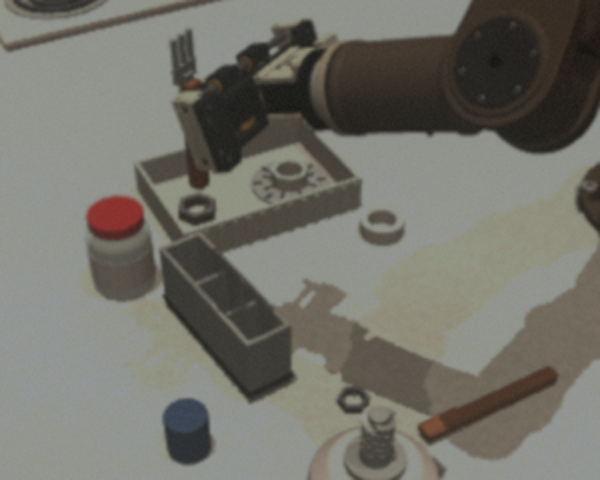

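Emit:
{"fn": "jog_arm", "kwargs": {"commands": "1 0.027 -0.041 0 0 0 0; 1 0 0 0 0 0 0; 1 0 0 -0.05 0 0 0; 1 0 0 -0.1 0 0 0; 1 0 0 -0.1 0 0 0"}}

```text
clock: 33.35
position: [0.6663, -0.1143, 0.2335]
ee_rot: [1.874, 0.505, 0.347]
force: [0.1, 0.2, -1.0]
width: 0.193
```

Emit:
{"fn": "jog_arm", "kwargs": {"commands": "1 0 0 0 0 0 0; 1 0 0 0 0 0 0; 1 0 0 0 0 0 0; 1 0 0 0 0 0 0; 1 0 0 0 0 0 0"}}

```text
clock: 33.85
position: [0.6663, -0.1139, 0.235]
ee_rot: [1.874, 0.505, 0.347]
force: [0.2, -0.2, -0.8]
width: 0.19
```

```bash
python3 - <<'E'
from h import *
d=load('scene');print(project(d,[[.658-.0015,-.1+.003,.196]]))
s=st();d=grab('scene');print(project(d,[[.664,-.109,.092],list(s['position'])]))
save(d,'s3',crop=(110,260,170,370),scale=3)
E
```

```text
[[229.31675192 153.07532784]]
t 33.85 p [ 0.6663 -0.1139  0.235 ] q [-0.54  0.59  0.1   2.03  1.42  1.18 -1.01] F [ 0.2 -0.2 -0.8] w 0.19 yaw 30.0 zt [ 0.469 -0.813 -0.347] rot [1.874 0.505 0.347]
[[227.18013868 187.25235123]
 [220.87011944 135.60061279]]
```

View pics/s3.png

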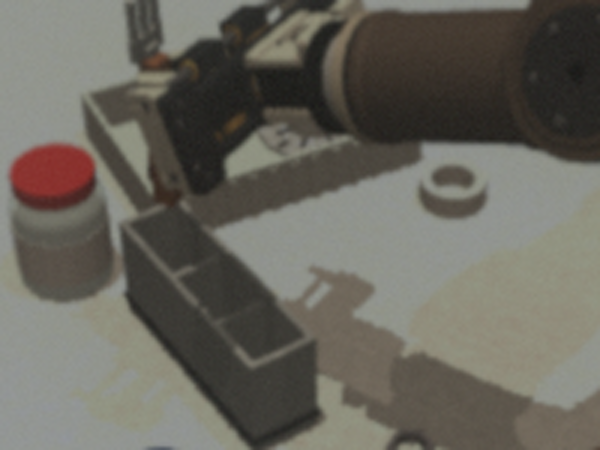

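Emit:
{"fn": "jog_arm", "kwargs": {"commands": "1 0 0.003 -0.08 0 0 0; 1 0 0 -0.08 0 0 0; 1 0 0 -0.08 0 0 0; 1 0 0 -0.07 0 0 0; 1 0 0 -0.05 0 0 0"}}

```text
clock: 34.4
position: [0.6661, -0.1127, 0.1248]
ee_rot: [1.874, 0.507, 0.345]
force: [-0.5, 1.4, -0.3]
width: 0.192
```

Emit:
{"fn": "jog_arm", "kwargs": {"commands": "1 0 0 -0.012 0 0 0; 1 0 0 0 0 0 0; 1 0 0 0 0 0 0; 1 0 0 0 0 0 0; 1 0 0 0 0 0 0"}}

```text
clock: 34.9
position: [0.6663, -0.1129, 0.1231]
ee_rot: [1.873, 0.505, 0.347]
force: [0.6, -0.4, -1.2]
width: 0.193
```

```bash
python3 - <<'E'
from h import *
s=st()
E
```

```text
t 34.9 p [ 0.6663 -0.1129  0.1231] q [-0.53  0.8   0.09  2.05  1.5   1.15 -1.25] F [ 0.6 -0.4 -1.2] w 0.193 yaw 30.0 zt [ 0.468 -0.813 -0.347] rot [1.873 0.505 0.347]
```

Emit:
{"fn": "jog_arm", "kwargs": {"commands": "1 0 0 -0.01 0 0 0; 1 0 0 0 0 0 0; -0.2 0 0 0 0 0 0; -0.2 0 0 0 0 0 0; -0.2 0 0 0 0 0 0"}}

```text
clock: 35.4
position: [0.6661, -0.113, 0.1194]
ee_rot: [1.873, 0.506, 0.345]
force: [0.6, -0.4, 0.4]
width: 0.398
```

Emit:
{"fn": "jog_arm", "kwargs": {"commands": "-0.2 0 0 0 0 0 0; -0.2 -0.04 0.07 0.03 0 0 0; -0.2 -0.05 0.08 0.04 0 0 0; -0.2 -0.06 0.1 0.08 0 0 0; -0.2 -0.06 0.1 0.12 0 0 0"}}

```text
clock: 35.9
position: [0.6019, -0.0074, 0.1997]
ee_rot: [1.873, 0.508, 0.342]
force: [1.3, 0.7, 0.5]
width: 0.597
```

Emit:
{"fn": "jog_arm", "kwargs": {"commands": "-0.4 -0.06 0.05 0.15 0 0 0; -0.4 -0.06 0.05 0.15 0 0 0; -0.4 -0.06 0 0.15 0 0 0; -0.4 0 0 0 0 0 0; -0.4 0 0 0 0 0 0"}}

```text
clock: 36.4
position: [0.5496, 0.0217, 0.3347]
ee_rot: [1.875, 0.505, 0.348]
force: [-0.6, -0.8, 0.4]
width: 0.701
```

```bash
python3 - <<'E'
from h import *
s=st();go([.50,.15,.3],Rgrasp(1.7,20)*FL)
d=grab('side');save(d,'d5',crop=(100,350,150,450),scale=2);utensils()
E
```

```text
t 36.4 p [0.5496 0.0217 0.3347] q [-0.8   0.39 -0.02  2.04  1.13  1.49 -0.89] F [-0.6 -0.8  0.4] w 0.701 yaw 30.1 zt [ 0.469 -0.812 -0.348] rot [1.875 0.505 0.348]
shift units [-0.1652  0.4278 -0.1156] turn units [0.1263 0.2262 0.1332] rows turn 12.9 rows shift 3.2
side 743 ang 1.8 low end [0.3491 0.1866] high [0.529  0.1922] len 0.18 wid 0.0178
scene 125 ang 0.5 low end [0.4574 0.1893] high [0.53 0.19] len 0.0727 wid 0.013
```

View pics/d5.png

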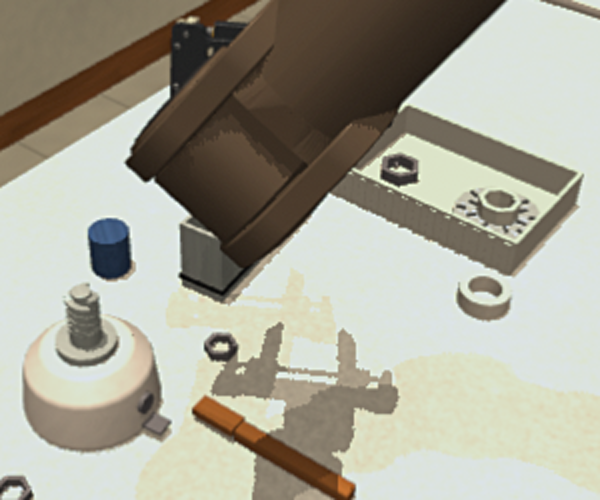

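Emit:
{"fn": "jog_arm", "kwargs": {"commands": "-0.4 -0.0236 0.043 -0.009 0.0097 0.0174 0.01025; -0.4 -0.0236 0.043 -0.009 0.0097 0.0174 0.01025; -0.4 -0.0236 0.043 -0.009 0.0097 0.0174 0.01025; -0.4 -0.0236 0.043 -0.009 0.0097 0.0174 0.01025; -0.4 -0.0236 0.043 -0.009 0.0097 0.0174 0.01025"}}

```text
clock: 37.05
position: [0.5139, 0.0865, 0.3194]
ee_rot: [2.186, 1.195, 0.113]
force: [-0.6, -0.3, -0.9]
width: 0.698
```

Emit:
{"fn": "jog_arm", "kwargs": {"commands": "-0.4 -0.0236 0.043 -0.009 0.0097 0.0174 0.01025; -0.4 -0.0236 0.043 -0.009 0.0097 0.0174 0.01025; -0.4 -0.0236 0.043 -0.009 0.0097 0.0174 0.01025; -0.4 -0.0236 0.043 -0.009 0.0097 0.0174 0.01025; -0.4 -0.0236 0.043 -0.009 0.0097 0.0174 0.01025"}}

```text
clock: 37.55
position: [0.4788, 0.1505, 0.306]
ee_rot: [2.345, 1.94, -0.197]
force: [-0.7, -0.5, -0.6]
width: 0.698
```

Emit:
{"fn": "jog_arm", "kwargs": {"commands": "-0.4 -0.0236 0.043 -0.009 0.0097 0.0174 0.01025; -0.4 -0.0236 0.043 -0.009 0.0097 0.0174 0.01025; -0.4 -0.0236 0.043 -0.009 0.0097 0.0174 0.01025; -0.4 0 0 0 0 0 0; -0.4 0 0 0 0 0 0"}}

```text
clock: 38.05
position: [0.4581, 0.1883, 0.297]
ee_rot: [-2.006, -2.065, 0.368]
force: [-0.3, -0.5, 0.1]
width: 0.703
```

```bash
python3 - <<'E'
from h import *
s=st();utensils();go([.4575,.190,.006],Rgrasp(1.7,20)*FL)
W=cloud(load('scene'));Wd=cloud(load('side'))
for w in(W,Wd):
    n=near(w,(.664,-.11),.04,.1,.25);print('fork',len(n))
    for z in np.arange(.11,.2,.02):
        Q=n[abs(n[:,2]-z)<.01];print(round(z,2),len(Q),Q.mean(0).round(3) if len(Q) else 0)
E
```

```text
t 38.05 p [0.4581 0.1883 0.297 ] q [-0.29  0.4  -0.17  1.51 -0.07  1.56  1.16] F [-0.3 -0.5  0.1] w 0.703 yaw 91.7 zt [-0.341 -0.014 -0.94 ] rot [-2.006 -2.065  0.368]
side 765 ang 1.8 low end [0.3492 0.1867] high [0.5294 0.1924] len 0.1804 wid 0.0183
scene 104 ang 3.1 low end [0.3556 0.1848] high [0.417  0.1881] len 0.0615 wid 0.0115
shift units [ 1.000e-04  3.400e-03 -9.751e-01] turn units [ 0.0005  0.0005 -0.0004] rows turn 0.0 rows shift 6.5
fork 343
0.11 67 [ 0.665 -0.104  0.111]
0.13 82 [ 0.665 -0.105  0.131]
0.15 88 [ 0.667 -0.112  0.15 ]
0.17 69 [ 0.667 -0.114  0.17 ]
0.19 37 [ 0.666 -0.116  0.185]
fork 2
0.11 0 0
0.13 0 0
0.15 2 [ 0.649 -0.118  0.15 ]
0.17 0 0
0.19 0 0
```

Fork stands nearly upright in the caddy. Now the brush.

Emit:
{"fn": "jog_arm", "kwargs": {"commands": "-0.4 0 0.003 -0.15 0 0 0; -0.4 0 0 -0.15 0 0 0; -0.4 0 0 -0.15 0 0 0; -0.4 0 0 -0.15 0 0 0; -0.4 0 0 -0.15 0 0 0"}}

```text
clock: 38.65
position: [0.4577, 0.1903, 0.0732]
ee_rot: [-2.004, -2.071, 0.362]
force: [1.1, 0.3, -0.5]
width: 0.697
```

Emit:
{"fn": "jog_arm", "kwargs": {"commands": "-0.4 0 0 -0.1 0 0 0; -0.4 0 0 -0.05 0 0 0; -0.4 0 0 0 0 0 0; -0.4 0 0 0 0 0 0; -0.4 0 0 0 0 0 0"}}

```text
clock: 39.15
position: [0.4588, 0.1907, 0.0305]
ee_rot: [-2.003, -2.07, 0.361]
force: [0.3, -0.6, -0.0]
width: 0.702
```

```bash
python3 - <<'E'
from h import *
s=st();go([.4575,.190,.006],Rgrasp(1.8,20)*FL);utensils()
E
```

```text
t 39.15 p [0.4588 0.1907 0.0305] q [-0.29  0.67 -0.17  1.78 -0.04  1.01  1.18] F [ 0.3 -0.6 -0. ] w 0.702 yaw 91.9 zt [-0.338 -0.012 -0.941] rot [-2.003 -2.07   0.361]
shift units [-0.0043 -0.0023 -0.0816] turn units [ 0.0001  0.0007 -0.0003] rows turn 0.0 rows shift 0.5
side 567 ang 0.9 low end [0.3489 0.1875] high [0.4942 0.1898] len 0.1453 wid 0.0163
```

Emit:
{"fn": "jog_arm", "kwargs": {"commands": "-0.4 -0.004 -0.002 -0.05 0 0 0; -0.4 0 0 -0.03 0 0 0; -0.4 0 0 0 0 0 0; 1 0 0 0 0 0 0; 1 0 0 0 0 0 0"}}

```text
clock: 39.75
position: [0.4561, 0.1894, 0.0045]
ee_rot: [-2.001, -2.068, 0.366]
force: [-0.3, 0.3, -0.7]
width: 0.574
```

Emit:
{"fn": "jog_arm", "kwargs": {"commands": "1 0 0 0 0 0 0; 1 0 0 0 0 0 0; 1 0 0 0 0 0 0; 1 0 0 0 0 0 0; 1 0 0 0 0 0 0"}}

```text
clock: 40.25
position: [0.4564, 0.1895, 0.0048]
ee_rot: [-2.002, -2.069, 0.365]
force: [0.4, -0.3, 0.7]
width: 0.191
```

```bash
python3 - <<'E'
from h import *
import kin
s=st();go([.5,.1,.32],kin.Rtool(np.radians(-60),np.radians(20))*FL)
E
```

```text
t 40.25 p [0.4564 0.1895 0.0048] q [-0.3   0.71 -0.17  1.8  -0.03  0.96  1.19] F [ 0.4 -0.3  0.7] w 0.191 yaw 91.9 zt [-0.34  -0.013 -0.94 ] rot [-2.002 -2.069  0.365]
shift units [ 0.1452 -0.2983  1.0507] turn units [-0.1261 -0.2273 -0.1337] rows turn 12.9 rows shift 7.3
```

Emit:
{"fn": "jog_arm", "kwargs": {"commands": "1 0 0 0.06 0 0 0; 1 0 0 0.14 0 0 0; 1 0 0 0.15 0 0 0; 1 0 0 0.15 0 0 0; 1 0 0 0.15 0 0 0"}}

```text
clock: 40.75
position: [0.4561, 0.1894, 0.2016]
ee_rot: [-2.002, -2.069, 0.365]
force: [0.9, 0.3, -0.4]
width: 0.19
```

Emit:
{"fn": "jog_arm", "kwargs": {"commands": "1 0 0 0.15 0 0 0; 1 0 0 0.15 0 0 0; 1 0.011 -0.023 0.05 -0.0097 -0.0175 -0.0103; 1 0.011 -0.023 0.03 -0.0097 -0.0175 -0.0103; 1 0.011 -0.023 0 -0.0097 -0.0175 -0.0103"}}

```text
clock: 41.25
position: [0.4674, 0.1687, 0.3158]
ee_rot: [2.345, 1.926, -0.181]
force: [-0.1, 0.5, -0.6]
width: 0.194
```

Emit:
{"fn": "jog_arm", "kwargs": {"commands": "1 0.011 -0.023 0 -0.0097 -0.0175 -0.0103; 1 0.011 -0.023 0 -0.0097 -0.0175 -0.0103; 1 0.011 -0.023 0 -0.0097 -0.0175 -0.0103; 1 0.011 -0.023 0 -0.0097 -0.0175 -0.0103; 1 0.011 -0.023 0 -0.0097 -0.0175 -0.0103"}}

```text
clock: 41.75
position: [0.4828, 0.1344, 0.3146]
ee_rot: [2.183, 1.178, 0.127]
force: [-0.4, -0.2, -1.5]
width: 0.191
```

Emit:
{"fn": "jog_arm", "kwargs": {"commands": "1 0.011 -0.023 0 -0.0097 -0.0175 -0.0103; 1 0.011 -0.023 0 -0.0097 -0.0175 -0.0103; 1 0.011 -0.023 0 -0.0097 -0.0175 -0.0103; 1 0.011 -0.023 0 -0.0097 -0.0175 -0.0103; 1 0.011 -0.023 0 -0.0097 -0.0175 -0.0103"}}

```text
clock: 42.25
position: [0.4992, 0.1004, 0.314]
ee_rot: [1.867, 0.496, 0.356]
force: [0.2, -0.2, -1.0]
width: 0.193
```

```bash
python3 - <<'E'
from h import *
import kin
s=st();c=np.array([.657,-.0463])+.064*np.array([-.118,.993]);print(c)
go([c[0]+.0015,c[1]-.003,.29],kin.Rtool(np.radians(-60),np.radians(20))*FL)
E
```

```text
t 42.25 p [0.4992 0.1004 0.314 ] q [-0.95  0.46 -0.05  2.    1.    1.6  -0.99] F [ 0.2 -0.2 -1. ] w 0.193 yaw 30.0 zt [ 0.472 -0.815 -0.338] rot [1.867 0.496 0.356]
[0.649448 0.017252]
shift units [ 0.5059 -0.2871 -0.08  ] turn units [0.0002 0.0011 0.0001] rows turn 0.0 rows shift 3.9
```

Emit:
{"fn": "jog_arm", "kwargs": {"commands": "1 0.1 -0.057 0 0 0.001 0; 1 0.136 -0.077 0 0 0 0; 1 0.136 -0.077 0 0 0 0; 1 0.134 -0.076 0 0 0 0; 1 0 0 0 0 0 0"}}

```text
clock: 42.75
position: [0.6536, 0.008, 0.3149]
ee_rot: [1.87, 0.495, 0.343]
force: [-1.2, 0.3, -0.3]
width: 0.193
```

Emit:
{"fn": "jog_arm", "kwargs": {"commands": "1 0 0 -0.08 0 0 0; 1 0 0 -0.08 0 0 0; 1 0 0 -0.08 0 0 0; 1 0 0 0 0 0 0; 1 0 0 0 0 0 0"}}

```text
clock: 43.25
position: [0.6511, 0.0139, 0.242]
ee_rot: [1.87, 0.504, 0.345]
force: [-0.1, 0.2, -0.1]
width: 0.189
```

```bash
python3 - <<'E'
from h import *
import kin
s=st();p=s['position']
go([.651,.0143,.117],kin.Rtool(np.radians(-60),np.radians(20))*FL)
d=grab('scene');print(project(d,[[p[0]-.0015,p[1]+.003,p[2]-.108]]))
save(d,'s4',crop=(110,280,190,390),scale=3)
E
```

```text
t 43.25 p [0.6511 0.0139 0.242 ] q [-0.71  0.63  0.05  1.92  1.23  1.34 -0.95] F [-0.1  0.2 -0.1] w 0.189 yaw 30.0 zt [ 0.468 -0.814 -0.344] rot [1.87  0.504 0.345]
shift units [-2.000e-04  1.400e-03 -4.167e-01] turn units [ 0.0001 -0.0009  0.0001] rows turn 0.0 rows shift 2.8
[[255.58954546 203.96638102]]
```

View pics/s4.png

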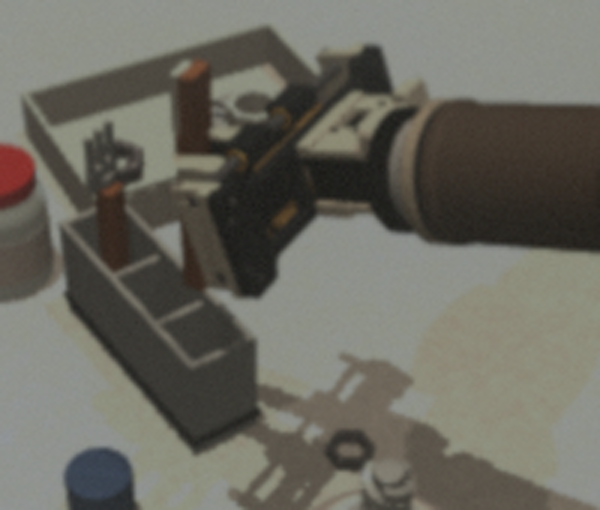

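Emit:
{"fn": "jog_arm", "kwargs": {"commands": "1 0 0 -0.08 0 0 0; 1 0 0 -0.09 0 0 0; 1 0 0 -0.09 0 0 0; 1 0 0 -0.09 0 0 0; 1 0 0 -0.05 0 0 0"}}

```text
clock: 43.8
position: [0.6513, 0.0141, 0.1212]
ee_rot: [1.871, 0.504, 0.346]
force: [0.1, -0.7, -1.0]
width: 0.189
```

Emit:
{"fn": "jog_arm", "kwargs": {"commands": "1 0 0 -0.01 0 0 0; 1 0 0 0 0 0 0; 1 0 0 0 0 0 0; 1 0 0 0 0 0 0; 1 0 0 0 0 0 0"}}

```text
clock: 44.3
position: [0.6514, 0.0138, 0.1196]
ee_rot: [1.871, 0.503, 0.347]
force: [-0.7, 0.0, -0.1]
width: 0.192
```

```bash
python3 - <<'E'
from h import *
s=st()
E
```

```text
t 44.3 p [0.6514 0.0138 0.1196] q [-0.71  0.84  0.05  1.94  1.28  1.26 -1.18] F [-0.7  0.  -0.1] w 0.192 yaw 30.0 zt [ 0.468 -0.814 -0.344] rot [1.871 0.503 0.347]
```

Emit:
{"fn": "jog_arm", "kwargs": {"commands": "1 0 0 -0.013 0 0 0; 1 0 0 0 0 0 0; -0.2 0 0 0 0 0 0; -0.2 0 0 0 0 0 0; -0.2 0 0 0 0 0 0"}}

```text
clock: 44.8
position: [0.6512, 0.0136, 0.1149]
ee_rot: [1.871, 0.503, 0.346]
force: [0.2, -0.3, -0.0]
width: 0.405
```

Emit:
{"fn": "jog_arm", "kwargs": {"commands": "-0.2 0 0 0 0 0 0; -0.2 -0.05 0.08 0.04 0 0 0; -0.2 -0.07 0.1 0.06 0 0 0; -0.2 -0.08 0.05 0.12 0 0 0; -0.2 -0.1 0 0.12 0 0 0"}}

```text
clock: 45.3
position: [0.5607, 0.0856, 0.2171]
ee_rot: [1.872, 0.507, 0.348]
force: [0.1, 0.9, 0.2]
width: 0.601
```

Emit:
{"fn": "jog_arm", "kwargs": {"commands": "-0.2 -0.1 0 0.12 0 0 0; -0.2 -0.1 0 0.12 0 0 0; -0.2 -0.1 0 0.1 0 0 0; -0.2 0 0 0 0 0 0; -0.2 0 0 0 0 0 0"}}

```text
clock: 45.8
position: [0.4712, 0.083, 0.3193]
ee_rot: [1.872, 0.504, 0.348]
force: [0.7, 0.0, -0.5]
width: 0.603
```

```bash
python3 - <<'E'
from h import *
s=st();d=grab('scene');save(d,'s5',scale=1.4);W=cloud(d)
for nm,c in(('fork',(.664,-.11)),('brush',(.649,.017))):
    n=near(W,c,.05,.1,.25);print(nm,len(n),n[:,2].max())
    for z in np.arange(.11,.2,.02):
        Q=n[abs(n[:,2]-z)<.01];print(round(z,2),len(Q),Q.mean(0).round(3) if len(Q) else 0)
g=grab('side');W=cloud(g)
Q=near(W,(.446,-.288),.03,.02,.05);print('hub',Q[:,:2].mean(0),np.percentile(Q[:,2],95))
Q=near(W,(.59,-.287),.04,.012,.03);print('nut',Q.mean(0))
E
```

```text
t 45.8 p [0.4712 0.083  0.3193] q [-0.96  0.41 -0.07  2.07  0.98  1.6  -1.01] F [ 0.7  0.  -0.5] w 0.603 yaw 30.0 zt [ 0.469 -0.813 -0.345] rot [1.872 0.504 0.348]
fork 340 0.19014971577134937
0.11 64 [ 0.666 -0.104  0.11 ]
0.13 78 [ 0.665 -0.104  0.131]
0.15 94 [ 0.667 -0.112  0.15 ]
0.17 64 [ 0.667 -0.114  0.17 ]
0.19 40 [ 0.667 -0.114  0.185]
brush 404 0.19109681060266293
0.11 72 [0.652 0.024 0.11 ]
0.13 63 [0.65  0.024 0.13 ]
0.15 90 [0.65  0.024 0.15 ]
0.17 91 [0.651 0.023 0.171]
0.19 88 [0.648 0.021 0.186]
hub [ 0.44595887 -0.28394107] 0.03278093030229021
nut [nan nan nan]<stdin>:9: RuntimeWarning: Mean of empty slice.
  ret = um.true_divide(
```

View pics/s5.png

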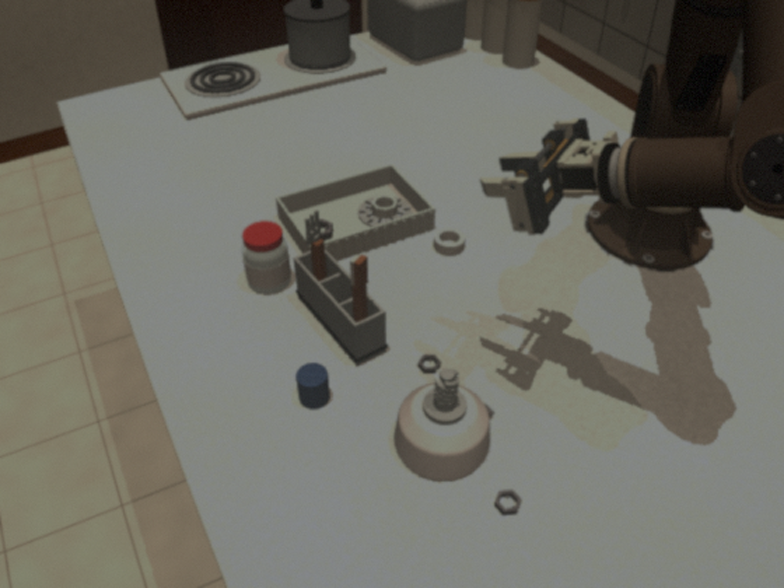

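Emit:
{"fn": "jog_arm", "kwargs": {"commands": "-0.2 0 0 0 0 0 0; -0.2 0 0 0 0 0 0; -0.2 0 0 0 0 0 0; -0.2 0 0 0 0 0 0; -0.2 0 0 0 0 0 0"}}

```text
clock: 46.4
position: [0.4712, 0.0826, 0.3187]
ee_rot: [1.871, 0.504, 0.345]
force: [0.1, -0.4, 1.1]
width: 0.6
```

```bash
python3 - <<'E'
from h import *
d=grab('scene');W=cloud(d);Q=near(W,(.588,-.287),.035,.012,.03);print('nut',len(Q),Q.mean(0))
n=near(W,(.649,.017),.05,.1,.25);print(n.mean(0))
st();print(arm.sign_off())
E
```

```text
nut 90 [ 0.58094177 -0.28103439  0.01904996]
[0.65010246 0.02311284 0.15270606]
t 46.45 p [0.4711 0.0827 0.3187] q [-0.96  0.41 -0.07  2.07  0.98  1.6  -1.01] F [-0.2  0.6 -0.1] w 0.599 yaw 30.0 zt [ 0.467 -0.814 -0.344] rot [1.871 0.504 0.345]
the job is handed in; nothing more can be done
None
```

I finished the job and handed it in at about 46 s; the sign-off reports no verdict. I unscrewed the largest nut clockwise (about 4.67 rad) and put it in the tray. The disc went in after it, flat and hub up. The fork and the brush, the only utensils I could see on the counter, stand handle down in the two end compartments of the caddy.

My last checks:
- **Nut:** it lies in the tray at about (0.58, -0.28), with points about 19 mm above the counter. The second-to-last check from the side camera could not see it because the arm was in the way. The scene camera found it just before I signed off.
- **Disc:** the hub top stands about 33 mm above the counter, against 31 mm expected for the disc lying on the tray floor.
- **Fork and brush:** both stand close to upright, with their tops at about 0.19 m.
- **Bystanders and robot:** in the last picture the tape, bandage roll and tub look unmoved; I did not measure them. The gripper is open, well above the counter and clear of everything.

One plan failed on the way: tilting the wrist straight forward to stand the utensils up ran into joint limits. I turned the tool sideways instead, which worked.

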